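# Load the laboratory shaker for a leaching run

### The arm

A 6-joint arm with a two-finger parallel gripper is mounted at the origin on the work surface. World frame = base frame: x ahead of the robot, y to its left, z up, the work surface at z = 0. Lengths are in m, angles in rad, forces in N, time in s.
With the tool pointing down it reaches from about 0.3 to 0.875 m from the base axis. Payload 4.2 kg.
Tool frame: the origin (TCP) lies midway between the tips of the shut fingers; the grasp point (between the pads) lies manip.tcp_to_grasp behind it (manip.tcp_to_grasp is the distance from the TCP to the grasp point, in m); z points along the fingers, y is the direction in which the jaws open and shut (so a half turn about z gives the same grasp; the last joint's range is limited). The gripper opens to 85 mm and grips with 20 to 120 N. Pads are 22 mm wide; open, the fingers measure 114 mm over their backs; the gripper's body (76 mm by 85 mm) begins 54 mm behind the grasp point. The pads swing forward as they close: fully open they stand 13 mm farther back than shut.
Start: joints at [1.106, 0.32, 1.565, -0, 1.257, -0.02], TCP at [0.247, 0.519, 0.231] pointing down, gripper open.
Joint ranges: [-3.11, 3.11], [-0.84, 2.01], [0.21, 2.61], [-1.34, 4.49], [0.05, 2.63], [-2.56, 2.56]. Speed limits (rad/s): [2.57, 2.57, 3.14, 3.14, 3.14, 3.14].

### API

Orientations are given as a rotation vector (axis times angle).
In Python, from cell import manip gives the robot as it stands. The module is installed in compiled form; this text tells all that it offers.
- The arm moves only by the tool send_rows, never from a script. Its argument "increments" is a list of rows, each an object with "twist": the turn, a rotation vector about the tool's x, y, z in rad, a list of three; "dp": the shift along the tool's x, y, z in cm, a list of three; "jaw": the opening, from 0 (shut) to 1 (fully open). In form: [{"twist": [ax, ay, az], "dp": [x, y, z], "jaw": jaw}, ...]. A call has exactly 8 rows; each row shifts and turns the commanded pose from where the row before left it, along the tool's axes as they then stand; what a row does not reach is not made up. A row lasts 1/8 s, in which the tool goes at most 62.5 mm and 10.7 degrees, less where a joint would pass 70% of its speed; a pose out of reach is approached as far as the arm can. A call with a gripper value outside its range is refused whole. The fingers move at their own pace and stop on an object; "force" is the grip in N (left out, the last holds). Time passes only in rows, so rows that do not move let the fingers close, or fill a call up. It gives the time, the measured TCP pose, the force and the opening at its end, in the units of the state.
- manip.state(): the state, without advancing time (a new reading comes with each control period).
- manip.grab_frame(name): name is "scene" or "top"; returns a dict with "img" (384x512x3 uint8, red, green, blue), "K" (3x3 intrinsics, pixels), "extrinsics" (4x4, takes a point from camera to world coordinates). Camera axes: x right, y up, looking along -z (the intrinsics and any distortion apply to the point x, -y, -z); pixel columns grow to the right and rows downward; lengths in m; the calibration is good to about 2 mm. A picture is of the moment at which its call begins. There is no depth.
- manip.sign_off(): hands the job in, once; it reports no verdict.
The state is a dict: "clock": time; "joint_pos": joint angles; "qd": joint speeds; "effort": joint torques, N m; "position": TCP position; "orientation": TCP orientation; "force": force on the tool from outside, world axes, zero at the start; "wrist_torque": the same for the moment, N m; "gripper_width": opening from 0.0 (shut) to 1.0 (fully open).
Only numpy, scipy, OpenCV 4.12 (cv2) and the standard library are available. Lean on these libraries where they do the work, as an engineer would, in place of code of your own. Each camera call takes 0.05 s, during which the arm holds its last target.

### The job

Set up the leaching run on the shaker: tip the lumps from the scoop pan into the steel trough, and stand every clear bottle from the carton upright on the black mat between the two front clamp bars (the amber bottles stay in the carton). Lay the empty pan back flat on its green mat, and once all lumps and clear bottles are loaded press the green start button fully down and let it go. Leave the other things on the bench alone.

Things in the scene. Friction and masses are not known exactly. Their poses are not given: they have to be found in the camera images.
- pan: steel scoop pan 158 (x) x 136 (y) x 45 mm, 3 mm sheet, 240 g. Origin: middle of its underside, z up. Back wall at x=-82 mm; front has no wall, only a pouring lip: floor turned up 0.32 rad from x=75 to 99 mm. A flat blue handle, 14 mm thick (y), 26 mm high, sticks out backwards to x=-166 mm; grip it at x=-126, z=41 mm, closing along y. Lumps slide out when it is tipped lip down by over 1 rad
- pan_lip (a point): middle of the pouring edge of the pan, 99 mm in front (+x) of the pan's origin; axes as the pan's
- padmat: thin green bench mat 300 (x) x 200 (y) x 2 mm, fixed; the pan lies on it at the start. Origin: middle of its underside. It lies left or right of the shaker
- lump1: grey angular lump of foamed glass, up to 58 mm long (y), 44 mm wide (x) and 40 mm thick (z, its flat underside at z=-20 mm), irregular, 35 g; origin at its middle; it can end up any way round. May be absent
- lump2: as lump1; may be absent
- lump3: as lump1; may be absent
- lump4: as lump1; may be absent
- lump5: as lump1; may be absent
- lump6: as lump1; may be absent
- bottle1: clear glass bottle, white paper band, aluminium screw cap with an orange spot: body 56 mm diameter up to 86 mm, neck 29 mm diameter, cap 34 mm diameter from 115 to 140 mm above the base, 280 g. Origin: middle of its base, z towards its cap. Starts in a cell of the carton, leaning with it. May be absent
- bottle2: as bottle1; may be absent
- bottle3: as bottle1; may be absent
- bottle4: as bottle1; may be absent
- amber1: amber glass bottle with a black cap, same shape as the clear ones; stays in its cell
- amber2: as amber1
- carton: carton with 3 (x) by 2 (y) cells on an angled stand, fixed, left or right of the shaker: 217 x 146 mm, walls 105 and dividers 98 mm high; cells 68 mm square, pitch 71 mm. It leans 0.26 rad, mouth towards the body's -x side (the robot's), so bottles come out along their own axis, up and towards -x. Origin: table level under its middle, z vertical; highest edge 165 mm above the table
- shaker: flat orbital shaker, fixed. Origin: table level under the middle of its platform, x away from the panel, y left. Platform 310 mm (x) between side plates 360 mm apart (y) that reach 163 mm above the table. Three black clamp bars, 16 mm diameter, run along y at x=-150, -50, 134 mm, centred 142 mm above the table. Control panel at the front (-x), sloping 0.58 rad from level
- lane (a point): middle of the strip of black mat between the front and the middle clamp bar, on the mat's surface 90 mm above the table; strip 84 mm (x) by 348 mm (y) clear; axes as the shaker's. The bottles are to stand here
- trough (a point): middle of the inner floor of the open steel trough on the rear part of the platform, 93 mm above the table: inside 160 (x) x 330 (y) mm, rim 57 mm above this point, 3 mm sheet; axes as the shaker's
- start (a joint): travel of the round green start button in m: 0 released, 0.006 fully down; spring, 5 N fully down, comes back up by itself
- start_top (a point): middle of the top face of the green start button, 26 mm diameter, in the sloping panel; its z axis is the outward normal of the button (0.58 rad from vertical, leaning to the shaker's -x side); it is pressed along -z
- washbottle: white plastic wash bottle, 68 mm diameter, 190 mm high; bystander
- tipbox: blue box of tips 80 x 120 x 65 mm; bystander
Not all that is in view belongs to the job. What is shaped like the bottle2 but pink is not meant.

How it is judged:
On the way, in this order (a step that is already met when the one before it is completed fails the run):
1. the pan is tipped, lip down, over the trough (angle between pan's own z axis and vertical above 0.5 rad and x of pan_lip in the frame of trough between -0.1 and 0.1 m and y of pan_lip in the frame of trough between -0.2 and 0.2 m and z of pan_lip in the frame of trough between 0 and 0.25 m), for 0.1 s.
2. all lumps lie in the trough and all clear bottles stand on the shaker's mat between the two front bars (x of lump1 in the frame of trough between -0.085 and 0.085 m and y of lump1 in the frame of trough between -0.17 and 0.17 m and z of lump1 in the frame of trough between -0.005 and 0.075 m and linear speed of each of lump1, lump2, lump3, lump4, lump5, lump6, bottle1, bottle2, bottle3, bottle4 below 0.05 m/s and x of lump2 in the frame of trough between -0.085 and 0.085 m and y of lump2 in the frame of trough between -0.17 and 0.17 m and z of lump2 in the frame of trough between -0.005 and 0.075 m and x of lump3 in the frame of trough between -0.085 and 0.085 m and y of lump3 in the frame of trough between -0.17 and 0.17 m and z of lump3 in the frame of trough between -0.005 and 0.075 m and x of lump4 in the frame of trough between -0.085 and 0.085 m and y of lump4 in the frame of trough between -0.17 and 0.17 m and z of lump4 in the frame of trough between -0.005 and 0.075 m and x of lump5 in the frame of trough between -0.085 and 0.085 m and y of lump5 in the frame of trough between -0.17 and 0.17 m and z of lump5 in the frame of trough between -0.005 and 0.075 m and x of lump6 in the frame of trough between -0.085 and 0.085 m and y of lump6 in the frame of trough between -0.17 and 0.17 m and z of lump6 in the frame of trough between -0.005 and 0.075 m and x of bottle1 in the frame of lane between -0.045 and 0.045 m and y of bottle1 in the frame of lane between -0.175 and 0.175 m and z of bottle1 in the frame of lane between -0.008 and 0.012 m and angle between each of bottle1, bottle2, bottle3, bottle4's own z axis and vertical below 0.15 rad and x of bottle2 in the frame of lane between -0.045 and 0.045 m and y of bottle2 in the frame of lane between -0.175 and 0.175 m and z of bottle2 in the frame of lane between -0.008 and 0.012 m and x of bottle3 in the frame of lane between -0.045 and 0.045 m and y of bottle3 in the frame of lane between -0.175 and 0.175 m and z of bottle3 in the frame of lane between -0.008 and 0.012 m and x of bottle4 in the frame of lane between -0.045 and 0.045 m and y of bottle4 in the frame of lane between -0.175 and 0.175 m and z of bottle4 in the frame of lane between -0.008 and 0.012 m), for 0.2 s.
3. then the green start button is pressed fully down (value of joint start above 0.005 m), for 0.05 s.
At the end, for the whole second after the job is handed in: every lump present rests in the trough, every clear bottle present stands upright on the mat between the two front bars, the pan lies flat, its middle over the green mat, and the start button, pressed fully once all was loaded, is up again (all of step 2 and value of joint start below 0.0015 m and x of pan in the frame of padmat between -0.15 and 0.15 m and y of pan in the frame of padmat between -0.1 and 0.1 m and z of pan in the frame of padmat between -0.003 and 0.012 m and angle between pan's own z axis and vertical below 0.08 rad and linear speed of pan below 0.03 m/s); the robot touches nothing.
It fails at once if an amber bottle is pulled from its cell (distance of any of amber1, amber2 from where it was at the start of the episode above 0.04 m).
It fails at once if the wash bottle or the tip box is knocked about (distance of any of washbottle, tipbox from where it was at the start of the episode above 0.04 m).
Of lump1, lump2, lump3, lump4, lump5, lump6 only 4 to 6 are there at a start; the rules pass over those that are not, and their reading is None.
Of bottle1, bottle2, bottle3, bottle4 only 3 to 4 are there at a start; the rules pass over those that are not, and their reading is None.
At some moment in a run one of pan, lump3, lump6 may be knocked a few centimetres aside while the robot is not near it.
It also fails if it takes over 210 s, if anything falls off the work surface, if the arm or the gripper's body presses on something with over 40 N, if the wrist force passes 120 N, or if a joint passes its speed limit or range.

## Working session

There is one attempt and no reset: what is moved stays moved. The work goes in short steps, Python scripts to look and compute and a tool call to move; the robot and the scene stay as the last step left them, time stands still between calls to the robot, and variables do not carry over. Pictures are saved under pics/ and viewed, and the job is handed in when it is done.

Besides the shell and the picture viewer there is one more tool, called after "Call:" in YAML: its name, and indented under it one key for each argument. send_rows: Moves the arm, as the interface text tells. Its arguments: {"type":"object","properties":{"increments":{"type":"array","items":{"type":"object","properties":{"twist":{"type":"array","items":{"type":"number"}},"dp":{"type":"array","items":{"type":"number"}},"jaw":{"type":"number"}}}},"force":{"type":"number"}},"required":["increments"]}

```bash
ls; mkdir -p pics
python3 - <<'E'
from cell import manip
import cv2,numpy as np
np.set_printoptions(precision=4,suppress=True)
print(manip.state(), manip.tcp_to_grasp)
for n in("scene","top"):
    f=manip.grab_frame(n); cv2.imwrite(f"pics/{n}0.png",cv2.resize(f["img"][...,::-1],(768,576)))
    np.savez(f"{n}0.npz",**{k:f[k] for k in("img","K","extrinsics")})
    print(n,f["K"],f["extrinsics"],f.keys())
E
```

```text
pics
{'clock': 0.0, 'joint_pos': array([ 1.106 ,  0.3203,  1.5657, -0.    ,  1.2574, -0.02  ]), 'qd': array([ 0.0009, -0.0007, -0.    ,  0.0026, -0.0015,  0.0003]), 'effort': array([  0.0011, -41.5519, -23.4164,  -0.    ,   0.0081,  -0.    ]), 'position': array([0.2472, 0.5186, 0.2305]), 'orientation': array([-0.6928, -3.0638,  0.0028]), 'force': array([ 0.0109, -0.3069,  0.2133]), 'wrist_torque': array([ 0.0386, -0.0254,  0.0773]), 'gripper_width': 1.0020173838416584} 0.0187
scene [[363.2476   0.     253.9366]
 [  0.     363.2476 194.6946]
 [  0.       0.       1.    ]] [[-0.6043 -0.6705  0.4304  0.9457]
 [ 0.7966 -0.5186  0.3105  0.323 ]
 [ 0.015   0.5305  0.8476  0.9732]
 [ 0.      0.      0.      1.    ]] dict_keys(['img', 'K', 'extrinsics'])
top [[478.8481   0.     261.363 ]
 [  0.     478.8481 193.1184]
 [  0.       0.       1.    ]] [[-0.0191  0.998  -0.0609  0.3766]
 [-0.9998 -0.0189  0.0032 -0.0331]
 [ 0.0021  0.0609  0.9981  1.7384]
 [ 0.      0.      0.      1.    ]] dict_keys(['img', 'K', 'extrinsics'])
```

View pics/scene0.png

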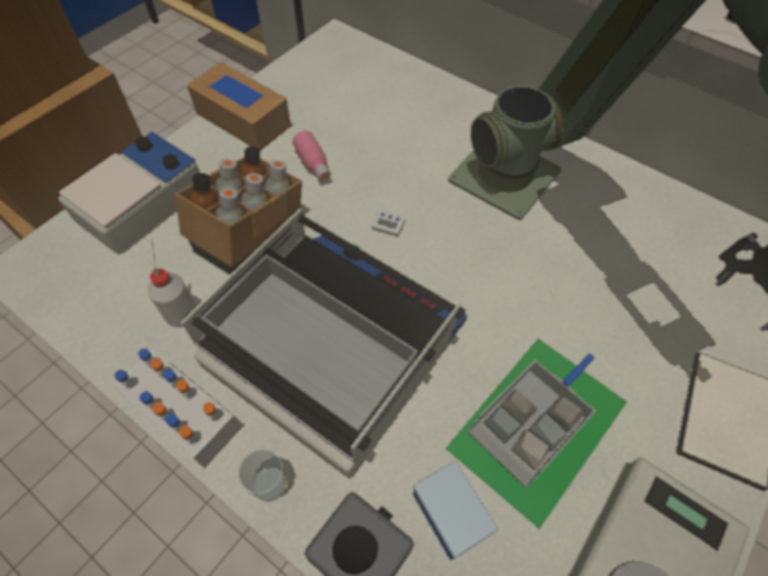

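View pics/top0.png

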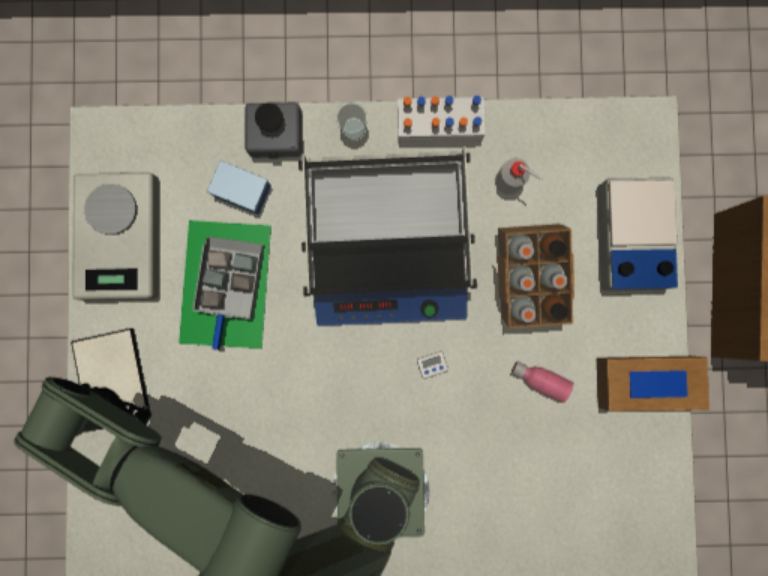

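```bash
cat > h.py <<'E'
from cell import manip
import cv2,numpy as np,time
from scipy.spatial.transform import Rotation as R
np.set_printoptions(precision=4,suppress=True)
def grab(n):
    f=manip.grab_frame(n); return f
def load(n): return dict(np.load(f"{n}.npz"))
def ray(f,u,v):
    K,T=f["K"],f["extrinsics"]
    d=np.array([(u-K[0,2])/K[0,0],-(v-K[1,2])/K[1,1],-1.]); return T[:3,3],T[:3,:3]@d
def at(f,u,v,z):
    o,d=ray(f,u,v); return o+d*(z-o[2])/d[2]
def proj(f,p):
    K,T=f["K"],f["extrinsics"]; c=T[:3,:3].T@(np.asarray(p)-T[:3,3]); 
    return np.array([K[0,0]*c[0]/-c[2]+K[0,2], K[1,1]*-c[1]/-c[2]+K[1,2]])
def tri(f1,p1,f2,p2):
    o1,d1=ray(f1,*p1);o2,d2=ray(f2,*p2)
    A=np.stack([d1,-d2],1);s=np.linalg.lstsq(A,o2-o1,rcond=None)[0]
    a=o1+d1*s[0];b=o2+d2*s[1];return (a+b)/2,np.linalg.norm(a-b)
def crop(f,x0,y0,w,h,name,s=4):
    c=f["img"][y0:y0+h,x0:x0+w,::-1]; cv2.imwrite("pics/"+name,cv2.resize(c,None,fx=s,fy=s,interpolation=cv2.INTER_CUBIC))
E
python3 - <<'E'
from h import *
t=load("top0");s=load("scene0")
crop(t,190,95,130,130,"t_shaker.png",5)
crop(t,320,140,80,85,"t_carton.png",7)
crop(t,110,140,80,100,"t_pan.png",6)
crop(s,110,90,210,215,"s_shaker.png",3)
E
```

```text
(no output)
```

View pics/t_shaker.png

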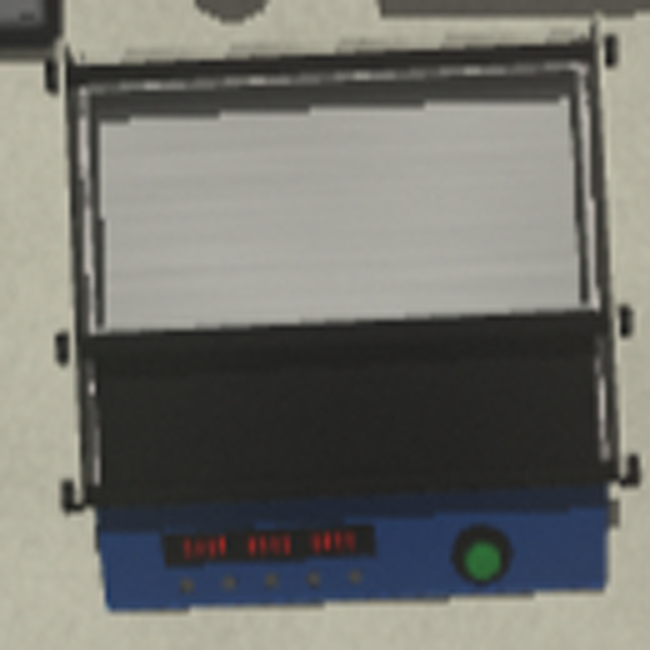

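View pics/t_carton.png

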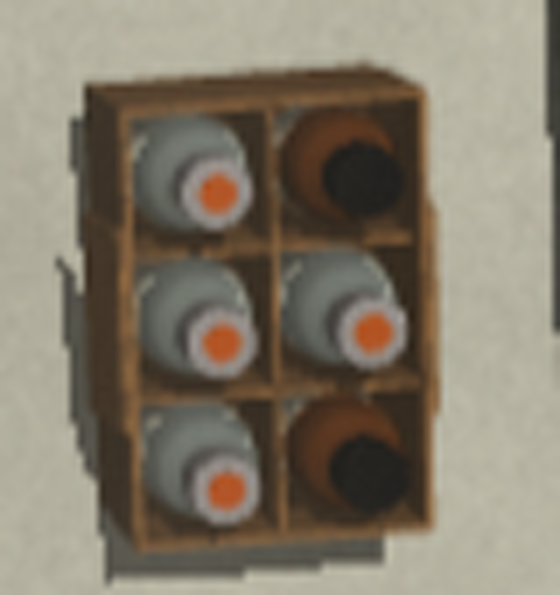

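View pics/t_pan.png

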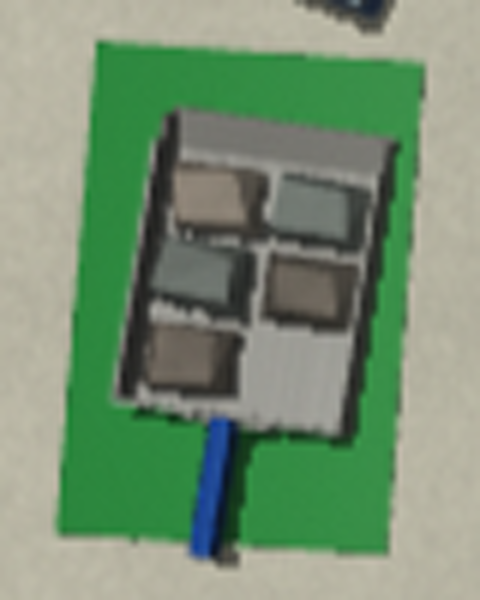

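View pics/s_shaker.png

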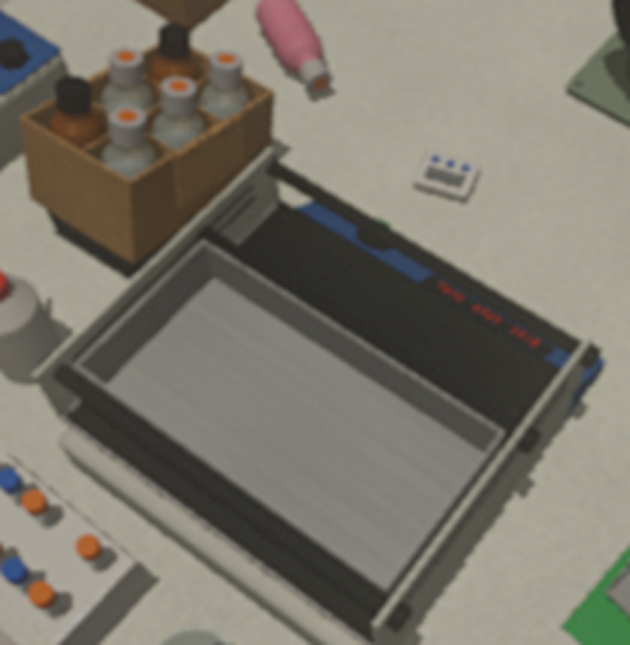

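Run:
```python
from h import *
t=load("top0");s=load("scene0")
# knobs
k=np.array([(52,75),(612,50),(62,350),(626,322),(70,497),(630,470)],float)
L=.1905
P=np.array([at(t,(x+.5)/5-.5+190,(y+.5)/5-.5+95,.142) for x,y in k])
for p in P: print(p)
print("widths",[np.linalg.norm(P[i]-P[i+1]) for i in(0,2,4)])
w=np.linalg.norm(P[0]-P[1])/2
M=np.array([(x,sg*w) for x in(.134,-.05,-.15) for sg in(1,-1)])
mc,pc=M.mean(0),P[:,:2].mean(0)
H=(M-mc).T@(P[:,:2]-pc); yaw=np.arctan2(H[0,1]-H[1,0],H[0,0]+H[1,1])
Rm=np.array([[np.cos(yaw),-np.sin(yaw)],[np.sin(yaw),np.cos(yaw)]])
o=pc-Rm@mc; print("shaker",o,yaw,(P[:,:2]-(M@Rm.T+o))*1000)
def blobs(f,mask,mn=4):
    n,l,st,c=cv2.connectedComponentsWithStats(mask.astype(np.uint8)); return [(c[i],st[i,4],st[i,:4]) for i in range(1,n) if st[i,4]>=mn]
for nm,f in(("t",t),("s",s)):
    hsv=cv2.cvtColor(f["img"],cv2.COLOR_RGB2HSV); h,S,V=hsv[...,0],hsv[...,1],hsv[...,2]
    print(nm,"orange");[print(b) for b in blobs(f,(h>3)&(h<16)&(S>170)&(V>150))]
    print("green");[print(b) for b in blobs(f,(h>45)&(h<75)&(S>110)&(V>60))]
    print("blue");[print(b) for b in blobs(f,(h>100)&(h<125)&(S>170)&(V>60),15)]
```

```text
[0.7602 0.1634 0.142 ]
[ 0.7703 -0.215   0.142 ]
[0.5734 0.1588 0.142 ]
[ 0.5852 -0.2197  0.142 ]
[0.4746 0.1546 0.142 ]
[ 0.4856 -0.2198  0.142 ]
widths [np.float64(0.3785987166291461), np.float64(0.37872767227308496), np.float64(0.37460210466286514)]
shaker [ 0.6302 -0.029 ] 0.02758042321210083 [[ 1.2579 -0.4909]
 [ 0.8897 -0.5009]
 [-1.5852 -0.0111]
 [-0.2595 -0.1012]
 [-0.4233 -1.4548]
 [ 0.1205  2.5589]]
t orange
(array([271.0556,  66.7778]), np.int32(18), array([269,  65,   5,   5], dtype=int32))
(array([289.5,  66.5]), np.int32(16), array([288,  65,   4,   4], dtype=int32))
(array([271.5,  81. ]), np.int32(16), array([270,  79,   4,   5], dtype=int32))
(array([290.0556,  80.7778]), np.int32(18), array([288,  79,   5,   5], dtype=int32))
(array([308.5,  80.5]), np.int32(16), array([307,  79,   4,   4], dtype=int32))
(array([350.5333, 167.1333]), np.int32(15), array([349, 165,   4,   5], dtype=int32))
(array([372.6875, 187.125 ]), np.int32(16), array([371, 185,   5,   5], dtype=int32))
(array([351.1333, 188.4667]), np.int32(15), array([349, 187,   5,   4], dtype=int32))
(array([
[... 601 characters left out ...]
dtype=int32))
(array([169.2, 118.4]), np.int32(5), array([168, 118,   3,   2], dtype=int32))
(array([151.8333, 128.3333]), np.int32(6), array([150, 128,   4,   2], dtype=int32))
(array([103.5, 242. ]), np.int32(26), array([101, 240,   6,   5], dtype=int32))
(array([120.7407, 256.4074]), np.int32(27), array([118, 254,   6,   6], dtype=int32))
(array([104.9355, 271.5806]), np.int32(31), array([102, 269,   7,   6], dtype=int32))
(array([138.7241, 271.5862]), np.int32(29), array([136, 269,   6,   6], dtype=int32))
(array([123.    , 287.1714]), np.int32(35), array([120, 284,   7,   7], dtype=int32))
green
(array([361.7324, 294.3494]), np.int32(3400), array([299, 227, 118, 124], dtype=int32))
blue
```

Run:
```python
from h import *
t=load("top0");s=load("scene0")
def blobs(f,mask,mn=4):
    n,l,st,c=cv2.connectedComponentsWithStats(mask.astype(np.uint8)); return [(c[i],st[i,4]) for i in range(1,n) if st[i,4]>=mn]
hsv=cv2.cvtColor(s["img"],cv2.COLOR_RGB2HSV); h,S,V=[hsv[...,i].astype(int) for i in range(3)]
m=(h>2)&(h<18)&(S>115)&(V>130); m[:90]=0;m[140:]=0;m[:,:110]=0;m[:,220:]=0
sp=blobs(s,m,3); print("scene caps",sp)
tc=[(350.53,167.13),(351.13,188.47),(351.75,209.62),(372.69,187.12)]
for c in tc:
    for q,_ in sp:
        X,e=tri(t,c,s,q)
        if e<.006: print(c,q,X,e)
print("button",at(t,286.15,206.77,.075),at(t,286.15,206.77,.09))
# pan / mat in top
hsv=cv2.cvtColor(t["img"],cv2.COLOR_RGB2HSV); h,S,V=[hsv[...,i].astype(int) for i in range(3)]
g=(h>45)&(h<75)&(S>110)&(V>60); g[:,220:]=0
ys,xs=np.nonzero(g); hull=cv2.convexHull(np.stack([xs,ys],1).astype(np.float32)); r=cv2.minAreaRect(hull)
print("mat",r,[at(t,*p,.002) for p in cv2.boxPoints(r)], at(t,*r[0],.002))
b=(h>100)&(h<125)&(S>150)&(V>60); b[:,:138]=0;b[:,152:]=0;b[:205]=0;b[240:]=0
ys,xs=np.nonzero(b); r=cv2.minAreaRect(np.stack([xs,ys],1).astype(np.float32)); print("handle",r)
print([at(t,*p,.054) for p in cv2.boxPoints(r)]);
vx=cv2.fitLine(np.stack([xs,ys],1).astype(np.float32),cv2.DIST_L2,0,.01,.01).ravel(); print(vx)
a=at(t,vx[2],vx[3],.054);bb=at(t,vx[2]-vx[0]*np.sign(vx[1])*40,vx[3]-abs(vx[1])*40,.054); print(a,bb, "yaw",np.arctan2(*(bb-a)[[1,0]]))
def C(f,x0,y0,sc,x,y,z): return at(f,(x+.5)/sc-.5+x0,(y+.5)/sc-.5+y0,z)
print("trough rim rear corners",C(t,190,95,5,83,92,.15),C(t,190,95,5,577,70,.15))
print("floor far/near edges? near hidden", [C(t,190,95,5,*p,.093) for p in((100,330),(585,310),(100,120),(570,98))])
def Cs(x,y,z): return C(s,110,90,3,x,y,z)
print("scene trough rim",[Cs(*p,.15) for p in((205,245),(505,433),(75,367))])
```

```text
scene caps [(array([151.2727, 108.1818]), np.int32(11)), (array([185.1667, 109.0833]), np.int32(12)), (array([169.1667, 118.0833]), np.int32(12)), (array([152., 128.]), np.int32(15))]
(350.53, 167.13) [151.2727 108.1818] [ 0.5408 -0.3137  0.2726] 0.00024724248957703977
(350.53, 167.13) [152. 128.] [ 0.5492 -0.3284  0.1932] 0.0016732992535848656
(351.13, 188.47) [169.1667 118.0833] [ 0.481  -0.3317  0.1752] 0.0015623814734888955
(351.75, 209.62) [185.1667 109.0833] [ 0.4122 -0.3352  0.156 ] 0.0017966781452105434
(372.69, 187.12) [151.2727 108.1818] [ 0.4844 -0.4028  0.1747] 0.0007922941606036974
(372.69, 187.12) [152. 128.] [ 0.4905 -0.4252  0.0775] 0.002463822532474376
button [ 0.4289 -0.1237  0.075 ] [ 0.4284 -0.1229  0.09  ]
mat ((149.42974853515625, 189.198486328125), (54.59117889404297, 81.96063995361328), 4.236394882202148) [array([0.3657, 0.4776, 0.002 ]), array([0.6631, 0.4552, 0.002 ]), array([0.6446, 0.2565, 0.002 ]), array([0.3474, 0.281 , 0.002 ])] [0.5044 0.3676 0.002 ]
handle ((144.75674438476562, 220.45945739746094), (3.6167776584625244, 21.700664520263672), 9.462322235107422)
[array([0.3547, 0.3852, 0.054 ]), array([0.4295, 0.3724, 0.054 ]), array([0.4272, 0.3598, 0.054 ]), array([0.3524, 0.3727, 0.054 ])]
[  0.1638  -0.9865 144.747  220.5301]
[0.3907 0.3726 0.054 ] [0.5292 0.3489 0.054 ] yaw -0.1693617753460903
trough rim rear corners [0.7463 0.1418 0.15  ] [ 0.7551 -0.1903  0.15  ]
floor far/near edges? near hidden [array([0.5929, 0.1383, 0.093 ]), array([ 0.6005, -0.1973,  0.093 ]), array([0.7397, 0.1365, 0.093 ]), array([ 0.7491, -0.1905,  0.093 ])]
scene trough rim [array([ 0.5957, -0.1915,  0.15  ]), array([0.5834, 0.1394, 0.15  ]), array([ 0.7581, -0.1903,  0.15  ])]
```

```bash
cat >> h.py <<'E'
def Rt(yaw,tilt,flip=0):
    """tool z = sin(tilt)*px - cos(tilt)*Z, tool y = +-py"""
    px=np.array([np.cos(yaw),np.sin(yaw),0]);py=np.array([-np.sin(yaw),np.cos(yaw),0])
    z=np.sin(tilt)*px-np.cos(tilt)*np.array([0,0,1]); y=py*(-1 if flip else 1)
    return np.stack([np.cross(y,z),y,z],1)
def cur():
    s=manip.state(); return s["position"],R.from_rotvec(s["orientation"]).as_matrix()
def plan(p1,R1,n,p0=None,R0=None,dec=2):
    if p0 is None: p0,R0=cur()
    w=R.from_matrix(R0.T@R1).as_rotvec(); dp=(np.asarray(p1)-p0)/n*100
    print("total dp cm",np.round(R0.T@(np.asarray(p1)-p0)*100,2),"tw",np.round(w,3), "per row tw",np.round(w/n,3))
    if np.linalg.norm(w)<.02: print("row dp",np.round(R0.T@dp,dec)); return
    for i in range(n):
        Ri=R0@R.from_rotvec(w*i/n).as_matrix(); print(np.round(Ri.T@dp,dec))
def st():
    s=manip.state(); print("t",round(s["clock"],2),"p",s["position"],"q",s["joint_pos"],"F",s["force"],"g",s["gripper_width"])
E
python3 - <<'E'
from h import *
t=load("top0")
def C(f,x0,y0,sc,x,y,z): return at(f,(x+.5)/sc-.5+x0,(y+.5)/sc-.5+y0,z)
a,b=C(t,110,140,6,180,112,.012),C(t,110,140,6,398,145,.012);print(a,b,np.linalg.norm(a-b))
m=(a+b)/2; h=np.array([.3536,.379]);d=m[:2]-h;print("yaw",np.arctan2(d[1],d[0]),np.linalg.norm(d))
st();p,r=cur();print(r)
yaw=-.165
g=np.array([.3536+.04*np.cos(yaw),.379+.04*np.sin(yaw),.043])
for fl in(0,1):
    R1=Rt(yaw,.6,fl); print(fl, g+R1[:,2]*.0187)
    plan(g+R1[:,2]*(.0187-.1),R1,12)
E
```

```text
[0.6169 0.4004 0.012 ] [0.5943 0.2689 0.012 ] 0.13343464706772254
yaw -0.17411381714950824 0.25587715678137996
t 0.1 p [0.2472 0.5187 0.2306] q [ 1.106   0.3202  1.5655 -0.      1.2574 -0.02  ] F [-0.4511  0.5629 -0.3238] g 1.0015232613299019
[[-0.9027  0.4303 -0.0007]
 [ 0.4303  0.9027 -0.0014]
 [ 0.     -0.0016 -1.    ]]
0 [0.4035 0.3707 0.0276]
total dp cm [-15.04  -8.18  12.06] tw [-0.085 -0.596 -0.271] per row tw [-0.007 -0.05  -0.023]
[-1.25 -0.68  1.01]
[-1.19 -0.72  1.06]
[-1.12 -0.75  1.11]
[-1.04 -0.78  1.16]
[-0.97 -0.81  1.21]
[-0.89 -0.84  1.25]
[-0.8  -0.87  1.28]
[-0.72 -0.9   1.31]
[-0.63 -0.92  1.34]
[-0.54 -0.95  1.36]
[-0.45 -0.97  1.38]
[-0.36 -0.99  1.39]
1 [0.4035 0.3707 0.0276]
total dp cm [-15.04  -8.18  12.06] tw [-0.849  0.122  2.744] per row tw [-0.071  0.01   0.229]
[-1.25 -0.68  1.01]
[-1.39 -0.45  0.95]
[-1.48 -0.18  0.91]
[-1.49  0.09  0.9 ]
[-1.45  0.37  0.9 ]
[-1.35  0.62  0.92]
[-1.19  0.85  0.96]
[-0.98  1.03  1.01]
[-0.74  1.15  1.08]
[-0.48  1.21  1.16]
[-0.22  1.21  1.24]
[0.04 1.14 1.32]
```

Run:
```python
from h import *
yaw=-.17
g=np.array([.389,.3725,.043]);R1=Rt(yaw,.6,0);plan(g+R1[:,2]*(.0187-.08),R1,8)
```

```text
total dp cm [-15.76  -8.01  13.71] tw [-0.084 -0.596 -0.266] per row tw [-0.01  -0.075 -0.033]
[-1.97 -1.    1.71]
[-1.8  -1.08  1.84]
[-1.62 -1.16  1.96]
[-1.43 -1.23  2.06]
[-1.23 -1.3   2.15]
[-1.03 -1.36  2.22]
[-0.81 -1.41  2.27]
[-0.59 -1.46  2.31]
```

Call:
send_rows:
  increments:
    - {"twist":[-0.01,-0.075,-0.033],"dp":[-1.97,-1.0,1.71],"jaw":0.6}
    - {"twist":[-0.01,-0.075,-0.033],"dp":[-1.8,-1.08,1.84],"jaw":0.6}
    - {"twist":[-0.01,-0.075,-0.033],"dp":[-1.62,-1.16,1.96],"jaw":0.6}
    - {"twist":[-0.01,-0.075,-0.033],"dp":[-1.43,-1.23,2.06],"jaw":0.6}
    - {"twist":[-0.01,-0.075,-0.033],"dp":[-1.23,-1.3,2.15],"jaw":0.6}
    - {"twist":[-0.01,-0.075,-0.033],"dp":[-1.03,-1.36,2.22],"jaw":0.6}
    - {"twist":[-0.01,-0.075,-0.033],"dp":[-0.81,-1.41,2.27],"jaw":0.6}
    - {"twist":[-0.01,-0.075,-0.033],"dp":[-0.59,-1.46,2.31],"jaw":0.6}

```text
clock: 1.1
position: [0.3552, 0.3782, 0.094]
orientation: [0.217, 2.529, -0.07]
force: [-0.2, -0.0, -0.4]
gripper_width: 0.602
```

Run:
```python
from h import *
yaw=-.17
g=np.array([.389,.3725,.043]);R1=Rt(yaw,.6,0);plan(g+R1[:,2]*.0187,R1,4)
st()
f=grab("top");crop(f,110,140,110,110,"t1.png",6);f=grab("scene");crop(f,290,200,150,150,"s1.png",5)
```

```text
total dp cm [0.09 0.03 8.02] tw [-0.003  0.005 -0.   ] per row tw [-0.001  0.001 -0.   ]
row dp [0.02 0.01 2.  ]
t 1.1 p [0.3552 0.3782 0.094 ] q [ 1.1375  0.3512  2.1109 -0.9379  0.7508  0.4688] F [-0.2128 -0.01   -0.3618] g 0.6020782583117433
```

View pics/t1.png

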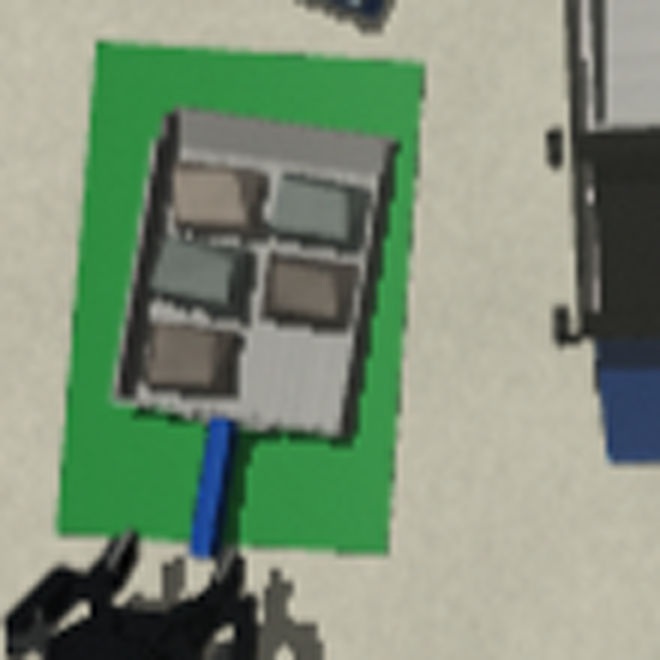

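View pics/s1.png

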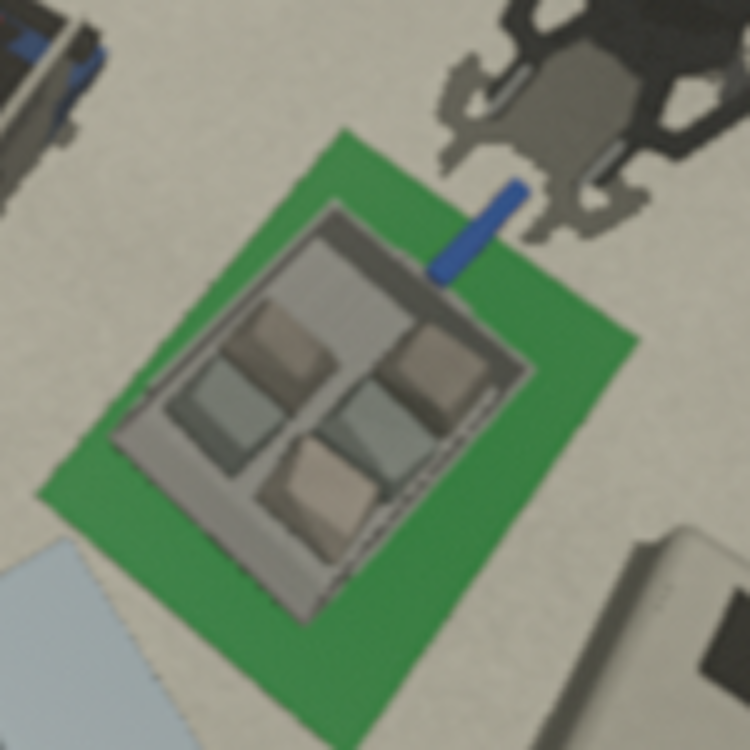

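Call:
send_rows:
  increments:
    - {"twist":[0,0,0],"dp":[0.02,0.01,2.0],"jaw":0.6}
    - {"twist":[0,0.005,0],"dp":[0.02,0.01,2.0],"jaw":0.6}
    - {"twist":[0,0,0],"dp":[0.02,0,2.0],"jaw":0.6}
    - {"twist":[0,0,0],"dp":[0.02,0,2.0],"jaw":0.6}
    - {"twist":[0,0,0],"dp":[0,0,0],"jaw":0.0}
    - {"twist":[0,0,0],"dp":[0,0,0],"jaw":0.0}
    - {"twist":[0,0,0],"dp":[0,0,0],"jaw":0.0}
    - {"twist":[0,0,0],"dp":[0,0,0],"jaw":0.0}
  force: 110

```text
clock: 2.2
position: [0.399, 0.3722, 0.0292]
orientation: [0.219, 2.534, -0.067]
force: [-1.8, 2.1, 4.2]
gripper_width: 0.145
```

Run:
```python
from h import *
st()
f=grab("scene");crop(f,290,150,150,200,"s2.png",4)
p,r=cur()
plan(p+[0,0,.08],r,4)
```

```text
t 2.2 p [0.399  0.3722 0.0292] q [ 1.0419  0.4789  2.1378 -1.1398  0.6207  0.6321] F [-1.8021  2.0529  4.1552] g 0.14463690185817588
total dp cm [-4.51  0.   -6.61] tw [0. 0. 0.] per row tw [0. 0. 0.]
row dp [-1.13  0.   -1.65]
```

View pics/s2.png

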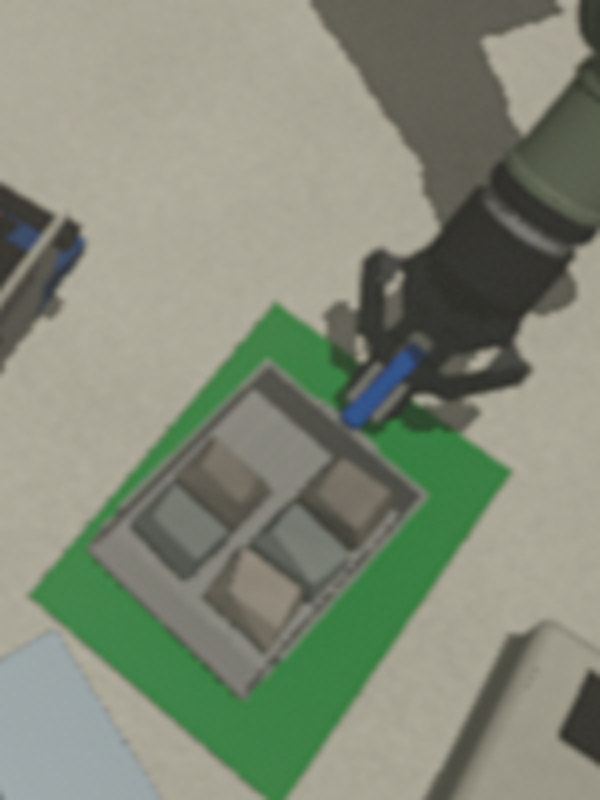

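Call:
send_rows:
  increments:
    - {"twist":[0,0,0],"dp":[-0.56,0,-0.83],"jaw":0.0}
    - {"twist":[0,0,0],"dp":[-0.56,0,-0.83],"jaw":0.0}
    - {"twist":[0,0,0],"dp":[-0.56,0,-0.83],"jaw":0.0}
    - {"twist":[0,0,0],"dp":[-0.56,0,-0.83],"jaw":0.0}
    - {"twist":[0,0,0],"dp":[-0.56,0,-0.83],"jaw":0.0}
    - {"twist":[0,0,0],"dp":[-0.56,0,-0.83],"jaw":0.0}
    - {"twist":[0,0,0],"dp":[-0.56,0,-0.83],"jaw":0.0}
    - {"twist":[0,0,0],"dp":[-0.56,0,-0.83],"jaw":0.0}
  force: 110

```text
clock: 3.25
position: [0.3985, 0.3712, 0.1089]
orientation: [0.219, 2.535, -0.071]
force: [0.9, -0.5, -4.8]
gripper_width: 0.151
```

Run:
```python
from h import *
st()
f=grab("scene");crop(f,270,130,170,220,"s3.png",3)
p,r=cur()
# end of carry: grasp so that pan level, yaw ~0.03, lip x .60 -> grasp x .375+, y -.026, z grasp .30
R1=Rt(.03,.6,0); g=np.array([.40,-.03,.30])
plan(g+R1[:,2]*.0187,R1,16)
```

```text
t 3.25 p [0.3985 0.3712 0.1089] q [ 1.042   0.3418  2.0639 -0.9105  0.7333  0.3408] F [ 0.8958 -0.5083 -4.8312] g 0.15059065834999508
total dp cm [-16.48 -39.35  -9.84] tw [-0.115 -0.    -0.168] per row tw [-0.007 -0.    -0.01 ]
[-1.03 -2.46 -0.61]
[-1.   -2.47 -0.63]
[-0.98 -2.47 -0.65]
[-0.95 -2.48 -0.67]
[-0.93 -2.48 -0.69]
[-0.9  -2.49 -0.7 ]
[-0.87 -2.49 -0.72]
[-0.85 -2.49 -0.74]
[-0.82 -2.5  -0.76]
[-0.8  -2.5  -0.78]
[-0.77 -2.5  -0.79]
[-0.74 -2.51 -0.81]
[-0.72 -2.51 -0.83]
[-0.69 -2.51 -0.85]
[-0.67 -2.51 -0.86]
[-0.64 -2.51 -0.88]
```

View pics/s3.png

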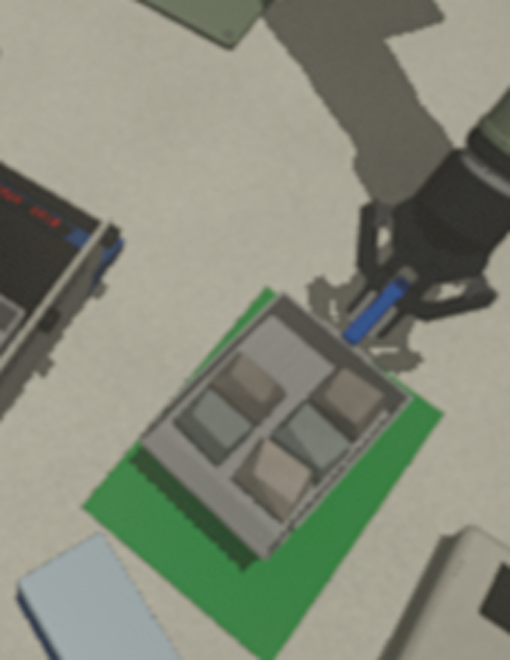

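Run:
```python
from h import *
p,r=cur(); R1=Rt(-.12,.55,0); p1=np.array([.40,.30,.27]); plan(p1,R1,8)
R2=Rt(.03,.6,0); p2=np.array([.40,-.03,.30])+R2[:,2]*.0187;plan(p2,R2,16,p1,R1)
```

```text
total dp cm [-10.12  -7.05 -12.43] tw [-0.029  0.05  -0.045] per row tw [-0.004  0.006 -0.006]
[-1.26 -0.88 -1.55]
[-1.25 -0.88 -1.57]
[-1.24 -0.88 -1.58]
[-1.22 -0.89 -1.59]
[-1.21 -0.89 -1.6 ]
[-1.19 -0.89 -1.61]
[-1.18 -0.89 -1.62]
[-1.16 -0.89 -1.63]
total dp cm [ -5.02 -32.6    1.37] tw [-0.082 -0.05  -0.126] per row tw [-0.005 -0.003 -0.008]
[-0.31 -2.04  0.09]
[-0.3  -2.04  0.08]
[-0.28 -2.04  0.07]
[-0.26 -2.05  0.06]
[-0.25 -2.05  0.05]
[-0.23 -2.05  0.04]
[-0.22 -2.05  0.03]
[-0.2  -2.05  0.02]
[-0.18 -2.06  0.01]
[-0.17 -2.06 -0.  ]
[-0.15 -2.06 -0.01]
[-0.14 -2.06 -0.02]
[-0.12 -2.06 -0.03]
[-0.1  -2.06 -0.04]
[-0.09 -2.06 -0.05]
[-0.07 -2.06 -0.06]
```

Call:
send_rows:
  increments:
    - {"twist":[-0.004,0.006,-0.006],"dp":[-1.26,-0.88,-1.55],"jaw":0.0}
    - {"twist":[-0.004,0.006,-0.006],"dp":[-1.25,-0.88,-1.57],"jaw":0.0}
    - {"twist":[-0.004,0.006,-0.006],"dp":[-1.24,-0.88,-1.58],"jaw":0.0}
    - {"twist":[-0.004,0.006,-0.006],"dp":[-1.22,-0.89,-1.59],"jaw":0.0}
    - {"twist":[-0.004,0.006,-0.006],"dp":[-1.21,-0.89,-1.6],"jaw":0.0}
    - {"twist":[-0.004,0.006,-0.006],"dp":[-1.19,-0.89,-1.61],"jaw":0.0}
    - {"twist":[-0.004,0.006,-0.006],"dp":[-1.18,-0.89,-1.62],"jaw":0.0}
    - {"twist":[-0.004,0.006,-0.006],"dp":[-1.16,-0.89,-1.63],"jaw":0.0}

```text
clock: 4.3
position: [0.399, 0.2984, 0.2685]
orientation: [0.15, 2.589, -0.047]
force: [-0.4, -0.9, -3.6]
gripper_width: 0.146
```

Call:
send_rows:
  increments:
    - {"twist":[-0.005,-0.003,-0.008],"dp":[-0.31,-2.04,0.09],"jaw":0.0}
    - {"twist":[-0.005,-0.003,-0.008],"dp":[-0.3,-2.04,0.08],"jaw":0.0}
    - {"twist":[-0.005,-0.003,-0.008],"dp":[-0.28,-2.04,0.07],"jaw":0.0}
    - {"twist":[-0.005,-0.003,-0.008],"dp":[-0.26,-2.05,0.06],"jaw":0.0}
    - {"twist":[-0.005,-0.003,-0.008],"dp":[-0.25,-2.05,0.05],"jaw":0.0}
    - {"twist":[-0.005,-0.003,-0.008],"dp":[-0.23,-2.05,0.04],"jaw":0.0}
    - {"twist":[-0.005,-0.003,-0.008],"dp":[-0.22,-2.05,0.03],"jaw":0.0}
    - {"twist":[-0.005,-0.003,-0.008],"dp":[-0.2,-2.05,0.02],"jaw":0.0}

```text
clock: 5.3
position: [0.4045, 0.1331, 0.2746]
orientation: [0.05, 2.57, -0.021]
force: [0.8, 0.9, -5.0]
gripper_width: 0.145
```

Call:
send_rows:
  increments:
    - {"twist":[-0.005,-0.003,-0.008],"dp":[-0.18,-2.06,0],"jaw":0.0}
    - {"twist":[-0.005,-0.003,-0.008],"dp":[-0.17,-2.06,0],"jaw":0.0}
    - {"twist":[-0.005,-0.003,-0.008],"dp":[-0.15,-2.06,0],"jaw":0.0}
    - {"twist":[-0.005,-0.003,-0.008],"dp":[-0.14,-2.06,0],"jaw":0.0}
    - {"twist":[-0.005,-0.003,-0.008],"dp":[-0.12,-2.06,0],"jaw":0.0}
    - {"twist":[-0.005,-0.003,-0.008],"dp":[-0.1,-2.06,0],"jaw":0.0}
    - {"twist":[-0.005,-0.003,-0.008],"dp":[-0.09,-2.06,0],"jaw":0.0}
    - {"twist":[-0.005,-0.003,-0.008],"dp":[-0.07,-2.06,0],"jaw":0.0}

```text
clock: 6.3
position: [0.4111, -0.0304, 0.28]
orientation: [-0.05, 2.549, 0.009]
force: [-0.1, -0.6, -3.9]
gripper_width: 0.149
```

Run:
```python
from h import *
st()
f=grab("scene");cv2.imwrite("pics/s4.png",cv2.resize(f["img"][...,::-1],(768,576)))
f=grab("top");crop(f,180,90,140,160,"t4.png",4)
```

```text
t 6.3 p [ 0.4111 -0.0304  0.28  ] q [-0.2016 -0.2489  2.1778  0.2165  0.6442 -1.9471] F [-0.0562 -0.5869 -3.9293] g 0.14926281353846646
```

View pics/s4.png

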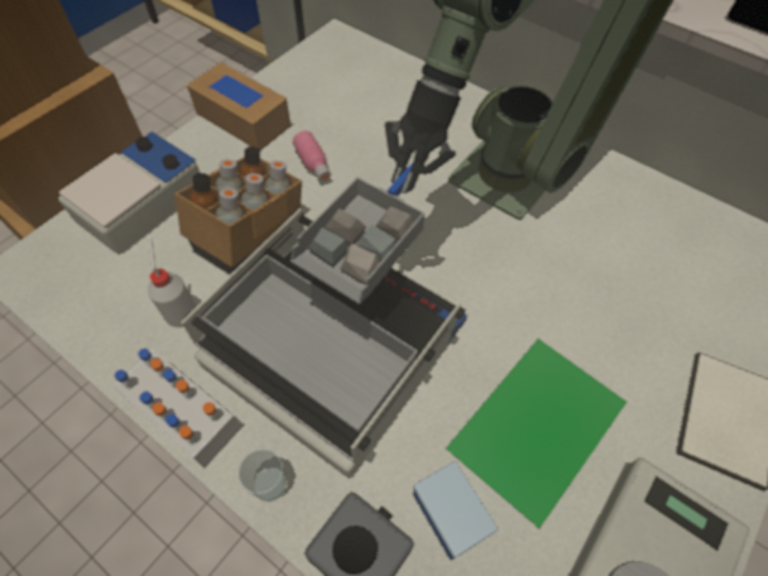

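View pics/t4.png

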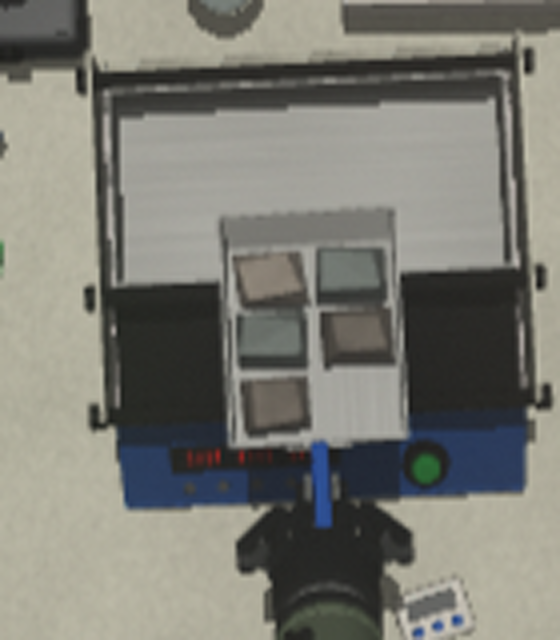

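```bash
cat >> h.py <<'E'
def rows(poses):
    p,r=cur()
    for q,S in poses:
        print(np.round(r.T@(q-p)*100,2),np.round(R.from_matrix(r.T@S).as_rotvec(),3)); p,r=q,S
def pourpose(th,lip,yaw=.03,a0=.58):
    px=np.array([np.cos(yaw),np.sin(yaw),0]);Z=np.array([0,0,1.])
    c,s=np.cos(th),np.sin(th)
    g=lip-px*(.225*c-.032*s)+Z*(.225*s+.032*c)
    S=Rt(yaw,a0-th); return g+S[:,2]*.0187,S
E
python3 - <<'E'
from h import *
A=np.array([.63,-.028,.26]);B=np.array([.63,-.028,.19]);C=np.array([.637,-.028,.15])
P=[pourpose(.55*k/8,A+(B-A)*k/8) for k in range(1,9)]+[pourpose(.55+.7*k/8,B+(C-B)*k/8) for k in range(1,9)]
rows(P); print(P[7][0],P[-1][0])
E
```

```text
[-0.54 -0.3   0.13] [-0.002  0.082  0.005]
[-0.51  0.   -0.38] [-0.     0.069  0.   ]
[-0.57  0.   -0.35] [ 0.     0.069 -0.   ]
[-0.62  0.   -0.33] [0.    0.069 0.   ]
[-0.68 -0.   -0.31] [-0.     0.069 -0.   ]
[-0.74  0.   -0.29] [-0.     0.069 -0.   ]
[-0.8   0.   -0.28] [ 0.     0.069 -0.   ]
[-0.86  0.   -0.27] [-0.     0.069  0.   ]
[-1.29 -0.   -0.94] [-0.     0.088  0.   ]
[-1.33 -0.   -0.95] [-0.     0.088 -0.   ]
[-1.37 -0.   -0.96] [-0.     0.087 -0.   ]
[-1.41 -0.   -0.97] [ 0.     0.088 -0.   ]
[-1.45 -0.   -0.99] [-0.     0.087  0.   ]
[-1.49 -0.   -1.02] [0.    0.087 0.   ]
[-1.53 -0.   -1.04] [ 0.     0.088 -0.   ]
[-1.56 -0.   -1.07] [-0.     0.087  0.   ]
[ 0.4555 -0.0332  0.3162] [ 0.5848 -0.0296  0.359 ]
```

Call:
send_rows:
  increments:
    - {"twist":[0,0.08,0.005],"dp":[-0.54,-0.3,0.13],"jaw":0.0}
    - {"twist":[0,0.069,0],"dp":[-0.51,0,-0.38],"jaw":0.0}
    - {"twist":[0,0.069,0],"dp":[-0.57,0,-0.35],"jaw":0.0}
    - {"twist":[0,0.069,0],"dp":[-0.62,0,-0.33],"jaw":0.0}
    - {"twist":[0,0.069,0],"dp":[-0.68,0,-0.31],"jaw":0.0}
    - {"twist":[0,0.069,0],"dp":[-0.74,0,-0.29],"jaw":0.0}
    - {"twist":[0,0.069,0],"dp":[-0.8,0,-0.28],"jaw":0.0}
    - {"twist":[0,0.069,0],"dp":[-0.86,0,-0.27],"jaw":0.0}

```text
clock: 7.4
position: [0.4565, -0.0311, 0.3178]
orientation: [-0.049, 3.11, -0.004]
force: [1.3, 1.0, -3.9]
gripper_width: 0.149
```

Run:
```python
from h import *
st(); p,r=cur(); print(np.arctan2(r[0,2],-r[2,2]))
f=grab("scene");crop(f,110,40,220,260,"s5.png",3)
B=np.array([.63,-.028,.19]);C=np.array([.637,-.028,.15])
rows([pourpose(.55+.7*k/8,B+(C-B)*k/8) for k in range(1,9)])
```

```text
t 7.4 p [ 0.4565 -0.0311  0.3178] q [-0.094   0.0686  1.6706  0.0011  1.3709 -1.6967] F [ 1.3255  0.9564 -3.9305] g 0.14912763749299612
0.03144904913341198
[-0.9  -0.2  -0.79] [-0.003  0.09   0.002]
[-1.33 -0.   -0.95] [-0.     0.088 -0.   ]
[-1.37 -0.   -0.96] [-0.     0.087 -0.   ]
[-1.41 -0.   -0.97] [ 0.     0.088 -0.   ]
[-1.45 -0.   -0.99] [-0.     0.087  0.   ]
[-1.49 -0.   -1.02] [0.    0.087 0.   ]
[-1.53 -0.   -1.04] [ 0.     0.088 -0.   ]
[-1.56 -0.   -1.07] [-0.     0.087  0.   ]
```

View pics/s5.png

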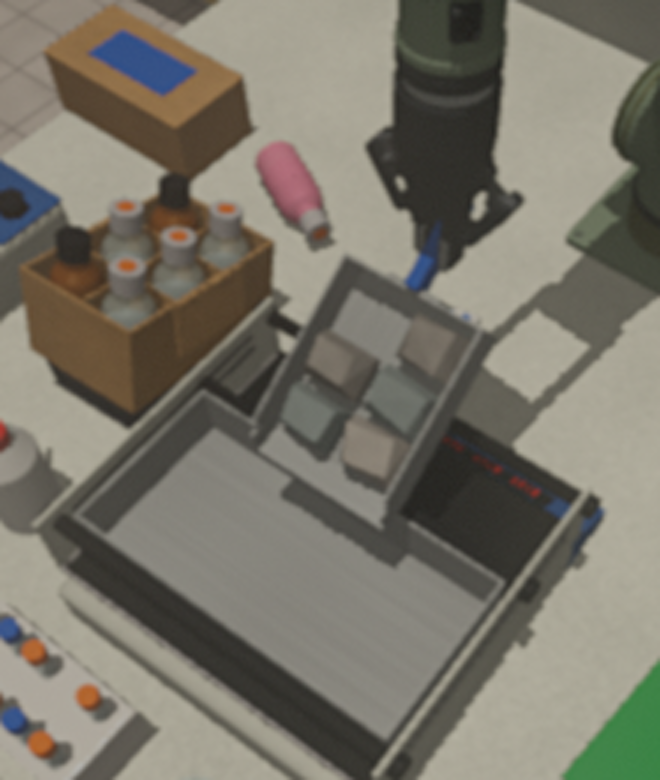

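Call:
send_rows:
  increments:
    - {"twist":[0,0.09,0],"dp":[-0.9,0,-0.8],"jaw":0.0}
    - {"twist":[0,0.088,0],"dp":[-1.33,0,-0.95],"jaw":0.0}
    - {"twist":[0,0.088,0],"dp":[-1.37,0,-0.96],"jaw":0.0}
    - {"twist":[0,0.088,0],"dp":[-1.41,0,-0.97],"jaw":0.0}
    - {"twist":[0,0.088,0],"dp":[-1.45,0,-0.99],"jaw":0.0}
    - {"twist":[0,0.088,0],"dp":[-1.49,0,-1.02],"jaw":0.0}
    - {"twist":[0,0.088,0],"dp":[-1.53,0,-1.04],"jaw":0.0}
    - {"twist":[0,0.088,0],"dp":[-1.56,0,-1.07],"jaw":0.0}

```text
clock: 8.45
position: [0.5832, -0.027, 0.3594]
orientation: [0.038, -2.472, 0.018]
force: [-1.1, -1.0, -3.0]
gripper_width: 0.143
```

Run:
```python
from h import *
st(); p,r=cur(); print(np.arctan2(r[0,2],-r[2,2]))
f=grab("scene");crop(f,110,40,220,260,"s6.png",3)
```

```text
t 8.45 p [ 0.5832 -0.027   0.3594] q [-0.0402  0.6605  0.8467 -0.0636  2.3017 -1.6674] F [-1.0825 -0.9584 -2.9821] g 0.14329179208889317
-0.6694293179285523
```

View pics/s6.png

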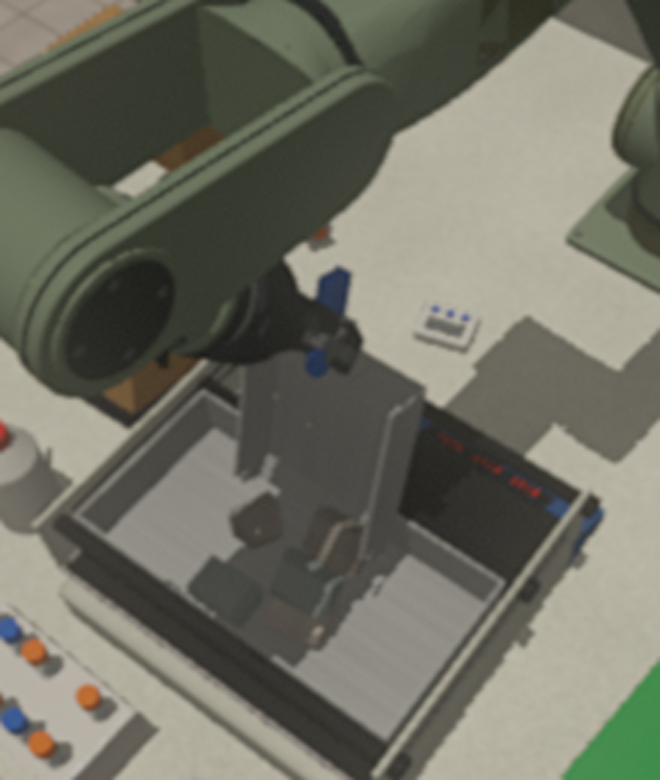

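Run:
```python
from h import *
A=np.array([.63,-.028,.28]);B=np.array([.63,-.028,.21]);C=np.array([.637,-.028,.15])
rows([pourpose(1.25-.7*k/4,C+(B-C)*k/4) for k in range(1,5)]+[pourpose(.55-.55*k/4,B+(A-B)*k/4) for k in range(1,5)])
```

```text
[ 3.46 -0.25  1.85] [-0.004 -0.181  0.   ]
[2.89 0.01 1.94] [-0.    -0.175 -0.   ]
[2.66 0.01 1.8 ] [-0.    -0.175  0.   ]
[2.42 0.01 1.71] [ 0.    -0.175  0.   ]
[ 1.59 -0.    0.71] [-0.    -0.138  0.   ]
[1.35 0.   0.74] [ 0.    -0.138  0.   ]
[ 1.11 -0.    0.79] [-0.    -0.137 -0.   ]
[0.89 0.   0.88] [ 0.    -0.138  0.   ]
```

Call:
send_rows:
  increments:
    - {"twist":[0,0,0],"dp":[1.5,0,-2.0],"jaw":0.0}
    - {"twist":[0,-0.175,0],"dp":[3.2,0,1.9],"jaw":0.0}
    - {"twist":[0,-0.175,0],"dp":[2.89,0,1.94],"jaw":0.0}
    - {"twist":[0,-0.175,0],"dp":[2.66,0,1.8],"jaw":0.0}
    - {"twist":[0,-0.175,0],"dp":[2.42,0,1.71],"jaw":0.0}
    - {"twist":[0,-0.175,0],"dp":[1.59,0,0.71],"jaw":0.0}
    - {"twist":[0,-0.175,0],"dp":[1.35,0,0.74],"jaw":0.0}
    - {"twist":[0,-0.175,0],"dp":[1.11,0,0.79],"jaw":0.0}

```text
clock: 9.5
position: [0.4176, -0.0322, 0.3353]
orientation: [-0.042, 2.579, 0.008]
force: [0.0, 0.2, -2.5]
gripper_width: 0.142
```

Run:
```python
from h import *
st(); p,r=cur(); print(np.arctan2(r[0,2],-r[2,2]))
f=grab("scene");crop(f,110,40,220,260,"s7.png",3)
f=grab("top");crop(f,180,90,140,160,"t7.png",4)
# mat centre (.5044,.3676) yaw -.082 ; pan center there => grasp = centre -.126*px
yaw=-.16;px=np.array([np.cos(yaw),np.sin(yaw),0])
R1=Rt(yaw,.56);g=np.array([.510,.353,.043])-.126*px
p1=g+R1[:,2]*.0187+[0,0,.21]
print("down target",p1-[0,0,.21]);plan(p1,R1,16)
```

```text
t 9.5 p [ 0.4176 -0.0322  0.3353] q [-0.1932 -0.262   2.0321  0.159   0.8268 -1.8715] F [ 0.0051  0.2042 -2.5077] g 0.14218347244541685
0.5618297496395506
down target [0.3954 0.3715 0.0272]
total dp cm [ 4.81 40.28  7.65] tw [ 0.101 -0.02   0.162] per row tw [ 0.006 -0.001  0.01 ]
[0.3  2.52 0.48]
[0.33 2.52 0.46]
[0.35 2.52 0.45]
[0.38 2.52 0.43]
[0.4  2.51 0.41]
[0.43 2.51 0.4 ]
[0.46 2.51 0.38]
[0.48 2.51 0.36]
[0.51 2.51 0.35]
[0.53 2.5  0.33]
[0.56 2.5  0.31]
[0.59 2.5  0.3 ]
[0.61 2.49 0.28]
[0.64 2.49 0.26]
[0.66 2.48 0.25]
[0.69 2.48 0.23]
```

View pics/s7.png

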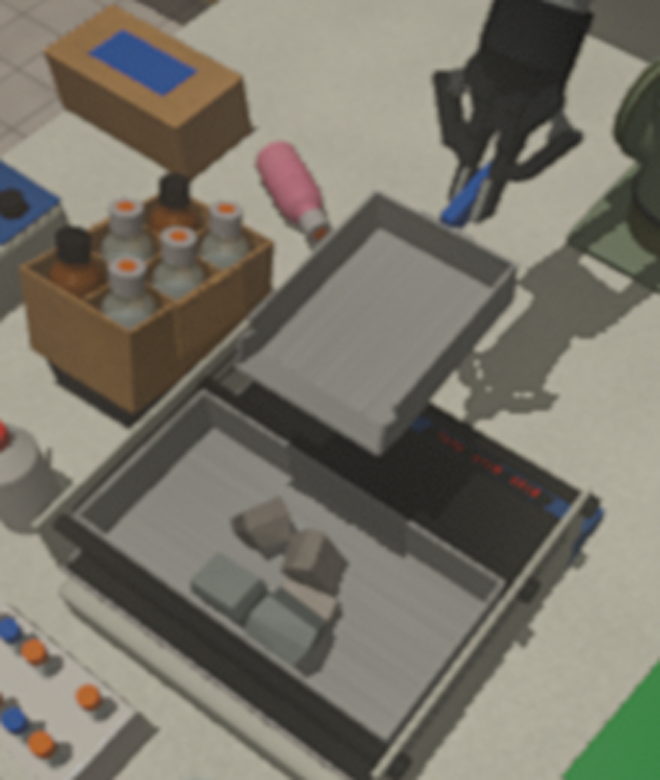

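View pics/t7.png

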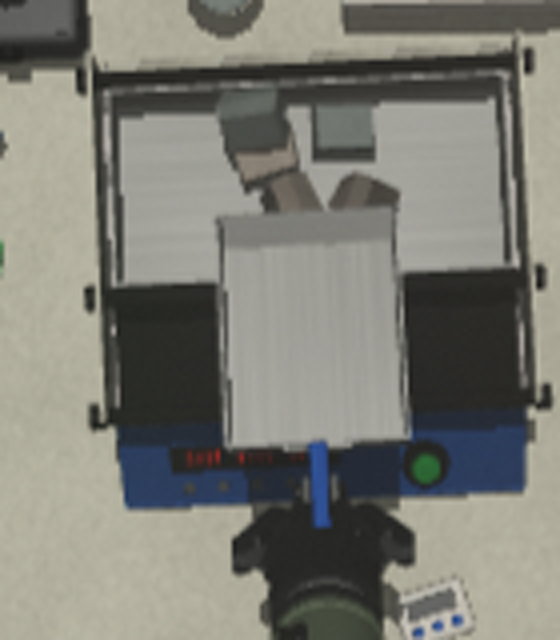

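Run:
```python
from h import *
t=load("top0");s=load("scene0")
def T(a,x0,y0,k): return ((a[0]+.5)/k-.5+x0,(a[1]+.5)/k-.5+y0)
for n,a,b in(("lipR",(235,370),(395,210)),("lipL",(382,447),(220,220)),("backR",(378,193),(408,440)),("backL",(515,267),(228,447))):
    print(n,tri(s,T(a,110,40,3),t,T(b,180,90,4)))
```

```text
lipR (array([ 0.6224, -0.096 ,  0.2937]), np.float64(0.009462034525932958))
lipL (array([0.6137, 0.039 , 0.3009]), np.float64(0.0032597121860943826))
backR (array([ 0.4432, -0.0986,  0.3411]), np.float64(0.0053766921772029404))
backL (array([0.44  , 0.0335, 0.34  ]), np.float64(0.003664271313848701))
```

Run:
```python
from h import *
yaw=-.16;px=np.array([np.cos(yaw),np.sin(yaw),0])
R1=Rt(yaw,.605);g=np.array([.510,.356,.043])-.126*px
p1=g+R1[:,2]*.0187+[0,0,.22]
plan(p1,R1,8)
```

```text
total dp cm [ 4.2  40.57  6.79] tw [ 0.105 -0.065  0.16 ] per row tw [ 0.013 -0.008  0.02 ]
[0.53 5.07 0.85]
[0.63 5.07 0.78]
[0.74 5.07 0.71]
[0.85 5.06 0.63]
[0.95 5.05 0.56]
[1.06 5.04 0.49]
[1.16 5.02 0.41]
[1.26 5.   0.34]
```

Call:
send_rows:
  increments:
    - {"twist":[0.007,-0.004,0.01],"dp":[0.27,2.5,0.4],"jaw":0.0}
    - {"twist":[0.013,-0.008,0.02],"dp":[0.58,5.07,0.8],"jaw":0.0}
    - {"twist":[0.013,-0.008,0.02],"dp":[0.7,5.07,0.75],"jaw":0.0}
    - {"twist":[0.013,-0.008,0.02],"dp":[0.8,5.06,0.67],"jaw":0.0}
    - {"twist":[0.013,-0.008,0.02],"dp":[0.9,5.05,0.6],"jaw":0.0}
    - {"twist":[0.013,-0.008,0.02],"dp":[1.0,5.04,0.52],"jaw":0.0}
    - {"twist":[0.013,-0.008,0.02],"dp":[1.1,5.02,0.45],"jaw":0.0}
    - {"twist":[0.013,-0.008,0.02],"dp":[1.2,5.0,0.38],"jaw":0.0}

```text
clock: 10.6
position: [0.4055, 0.3246, 0.2641]
orientation: [0.176, 2.532, -0.056]
force: [1.2, -0.6, -1.2]
gripper_width: 0.148
```

Run:
```python
from h import *
st()
yaw=-.16;px=np.array([np.cos(yaw),np.sin(yaw),0])
R1=Rt(yaw,.605);g=np.array([.510,.356,.043])-.126*px
p1=g+R1[:,2]*.0187
print(p1);plan(p1+[0,0,.025],R1,8)
```

```text
t 10.6 p [0.4055 0.3246 0.2641] q [ 0.9689  0.0877  1.9326 -0.6787  0.945  -0.1038] F [ 1.2087 -0.5508 -1.2025] g 0.14762452868212217
[0.3961 0.3744 0.0276]
total dp cm [13.35  4.81 16.47] tw [ 0.012 -0.     0.017] per row tw [ 0.001 -0.     0.002]
[1.67 0.6  2.06]
[1.67 0.6  2.06]
[1.67 0.6  2.06]
[1.67 0.6  2.06]
[1.67 0.6  2.06]
[1.68 0.6  2.05]
[1.68 0.6  2.05]
[1.68 0.6  2.05]
```

Call:
send_rows:
  increments:
    - {"twist":[0.002,0,0.002],"dp":[1.67,0.6,2.06],"jaw":0.0}
    - {"twist":[0.002,0,0.002],"dp":[1.67,0.6,2.06],"jaw":0.0}
    - {"twist":[0.002,0,0.002],"dp":[1.67,0.6,2.06],"jaw":0.0}
    - {"twist":[0.002,0,0.002],"dp":[1.67,0.6,2.06],"jaw":0.0}
    - {"twist":[0.002,0,0.002],"dp":[1.67,0.6,2.06],"jaw":0.0}
    - {"twist":[0.002,0,0.002],"dp":[1.67,0.6,2.06],"jaw":0.0}
    - {"twist":[0.001,0,0.002],"dp":[1.67,0.6,2.05],"jaw":0.0}
    - {"twist":[0,0,0],"dp":[1.67,0.6,2.05],"jaw":0.0}

```text
clock: 11.6
position: [0.3967, 0.3732, 0.0514]
orientation: [0.199, 2.531, -0.064]
force: [0.6, 0.3, -2.4]
gripper_width: 0.144
```

Run:
```python
from h import *
st()
f=grab("scene");crop(f,290,150,150,200,"s8.png",4)
p,r=cur(); plan(p-[0,0,.025],r,8)
```

```text
t 11.6 p [0.3967 0.3732 0.0514] q [ 1.0482  0.4371  2.127  -1.0857  0.6438  0.5527] F [ 0.5543  0.2735 -2.4291] g 0.14359755211506994
total dp cm [1.41 0.01 2.06] tw [0. 0. 0.] per row tw [0. 0. 0.]
row dp [0.18 0.   0.26]
```

View pics/s8.png

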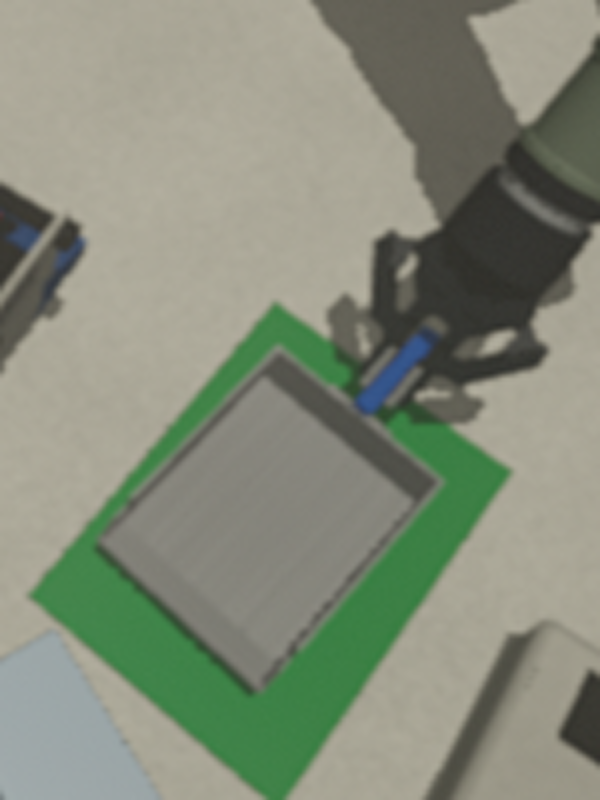

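Call:
send_rows:
  increments:
    - {"twist":[0,0,0],"dp":[0.25,0,0.37],"jaw":0.0}
    - {"twist":[0,0,0],"dp":[0.25,0,0.37],"jaw":0.0}
    - {"twist":[0,0,0],"dp":[0.25,0,0.37],"jaw":0.0}
    - {"twist":[0,0,0],"dp":[0.25,0,0.37],"jaw":0.0}
    - {"twist":[0,0,0],"dp":[0.25,0,0.37],"jaw":0.0}
    - {"twist":[0,0,0],"dp":[0,0,0],"jaw":0.0}
    - {"twist":[0,0,0],"dp":[0,0,0],"jaw":0.4}
    - {"twist":[0,0,0],"dp":[0,0,0],"jaw":0.6}

```text
clock: 12.65
position: [0.3962, 0.3697, 0.0293]
orientation: [0.197, 2.532, -0.069]
force: [-0.4, 0.2, -0.2]
gripper_width: 0.561
```

Call:
send_rows:
  increments:
    - {"twist":[0,0,0],"dp":[0,0,0],"jaw":0.6}
    - {"twist":[0,0,0],"dp":[0,0,-1.5],"jaw":0.6}
    - {"twist":[0,0,0],"dp":[0,0,-2.0],"jaw":0.6}
    - {"twist":[0,0,0],"dp":[0,0,-2.5],"jaw":0.6}
    - {"twist":[0,0,0],"dp":[0,0,-3.0],"jaw":0.6}
    - {"twist":[0,0.1,0],"dp":[-2,-2,-3.0],"jaw":0.8}
    - {"twist":[0,0.1,0],"dp":[-2,-3,-3.0],"jaw":1.0}
    - {"twist":[0,0.1,0],"dp":[-1,-3,-3.0],"jaw":1.0}

```text
clock: 13.65
position: [0.3328, 0.2998, 0.2074]
orientation: [0.221, 2.83, -0.041]
force: [0.7, -1.4, -0.8]
gripper_width: 1.003
```

Run:
```python
from h import *
st()
f=grab("scene");crop(f,290,150,150,200,"s9.png",4)
f=grab("top");np.savez("top9.npz",**f);crop(f,110,90,290,180,"t9.png",2.7)
```

```text
t 13.65 p [0.3328 0.2998 0.2074] q [ 0.895   0.0689  1.9952 -0.3279  0.9533 -0.3459] F [ 0.7357 -1.3749 -0.8321] g 1.003013464329786
```

View pics/s9.png

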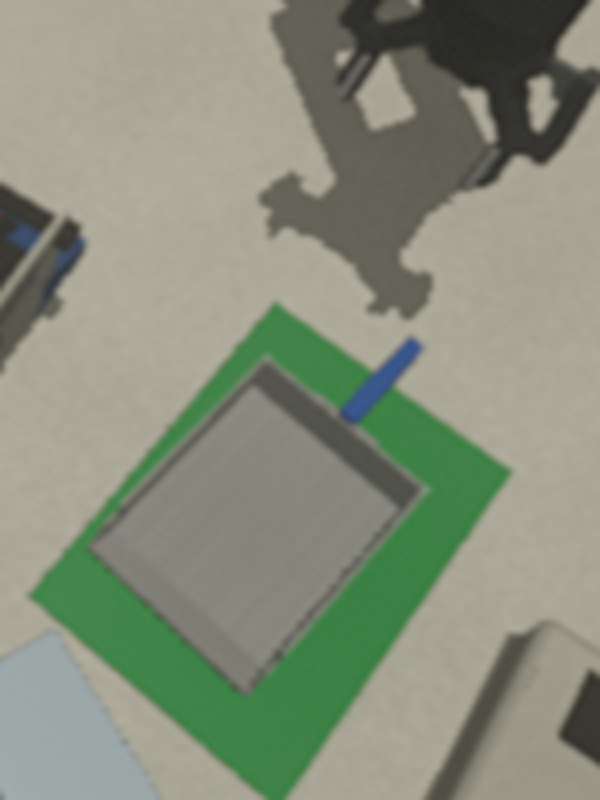

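View pics/t9.png

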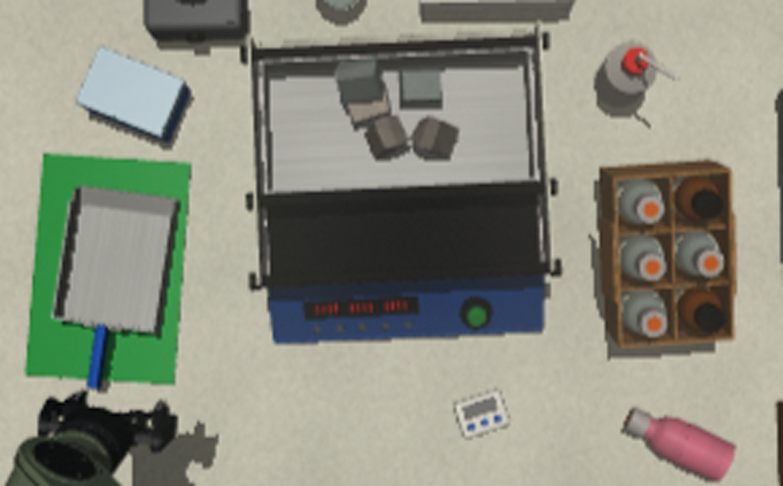

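Run:
```python
from h import *
p,r=cur()
caps={1:(.5492,-.3284,.1932),2:(.481,-.3317,.1752),3:(.4122,-.3352,.156),4:(.4844,-.4028,.1747)}
R1=Rt(.05,.26,1);u=-R1[:,2]
for k,c in caps.items(): print(k,np.array(c)-.031*u)
tgt=np.array(caps[1])-.031*u+.16*u
w=R.from_matrix(r.T@R1).as_rotvec();print(w,tgt)
mid=np.array([.42,-.0,.36])
n=16
P=[]
for k in range(1,n+1):
    s=k/n; q=(1-s)**2*p+2*s*(1-s)*np.array([.40,.0,.50])+s*s*tgt
    P.append((q,r@R.from_rotvec(w*s).as_matrix()))
rows(P)
```

```text
1 [ 0.5572 -0.328   0.1632]
2 [ 0.489  -0.3313  0.1452]
3 [ 0.4202 -0.3348  0.126 ]
4 [ 0.4924 -0.4024  0.1447]
[0.0745 0.0871 2.9357] [ 0.5161 -0.3301  0.3179]
[-2.41 -3.57 -2.84] [0.005 0.005 0.183]
[-2.94 -3.11 -2.48] [0.005 0.005 0.183]
[-3.39 -2.58 -2.11] [0.005 0.005 0.183]
[-3.75 -1.97 -1.76] [0.005 0.005 0.183]
[-4.   -1.31 -1.41] [0.005 0.005 0.183]
[-4.14 -0.63 -1.06] [0.005 0.005 0.183]
[-4.16  0.08 -0.71] [0.005 0.005 0.183]
[-4.08  0.77 -0.37] [0.005 0.005 0.183]
[-3.88  1.45 -0.03] [0.005 0.005 0.183]
[-3.57  2.08  0.31] [0.005 0.005 0.183]
[-3.17  2.66  0.65] [0.005 0.005 0.183]
[-2.68  3.16  0.99] [0.005 0.005 0.183]
[-2.11  3.58  1.33] [0.005 0.005 0.183]
[-1.48  3.9   1.67] [0.005 0.005 0.183]
[-0.81  4.12  2.01] [0.005 0.005 0.183]
[-0.12  4.22  2.35] [0.005 0.005 0.183]
```

Call:
send_rows:
  increments:
    - {"twist":[0.005,0.005,0.183],"dp":[-2.41,-3.57,-2.84],"jaw":0.6}
    - {"twist":[0.005,0.005,0.183],"dp":[-2.94,-3.11,-2.48],"jaw":0.6}
    - {"twist":[0.005,0.005,0.183],"dp":[-3.39,-2.58,-2.11],"jaw":0.6}
    - {"twist":[0.005,0.005,0.183],"dp":[-3.75,-1.97,-1.76],"jaw":0.6}
    - {"twist":[0.005,0.005,0.183],"dp":[-4.0,-1.31,-1.41],"jaw":0.6}
    - {"twist":[0.005,0.005,0.183],"dp":[-4.14,-0.63,-1.06],"jaw":0.6}
    - {"twist":[0.005,0.005,0.183],"dp":[-4.16,0.08,-0.71],"jaw":0.6}
    - {"twist":[0.005,0.005,0.183],"dp":[-4.08,0.77,-0.37],"jaw":0.6}

```text
clock: 14.75
position: [0.4135, -0.0062, 0.3796]
orientation: [2.128, 2.009, 0.217]
force: [0.2, 0.2, -0.7]
gripper_width: 0.599
```

Call:
send_rows:
  increments:
    - {"twist":[0.005,0.005,0.183],"dp":[-3.88,1.45,-0.03],"jaw":0.6}
    - {"twist":[0.005,0.005,0.183],"dp":[-3.57,2.08,0.31],"jaw":0.6}
    - {"twist":[0.005,0.005,0.183],"dp":[-3.17,2.66,0.65],"jaw":0.6}
    - {"twist":[0.005,0.005,0.183],"dp":[-2.68,3.16,0.99],"jaw":0.6}
    - {"twist":[0.005,0.005,0.183],"dp":[-2.11,3.58,1.33],"jaw":0.6}
    - {"twist":[0.005,0.005,0.183],"dp":[-1.48,3.9,1.67],"jaw":0.6}
    - {"twist":[0.005,0.005,0.183],"dp":[-0.81,4.12,2.01],"jaw":0.6}
    - {"twist":[0.005,0.005,0.183],"dp":[-0.12,4.22,2.35],"jaw":0.6}

```text
clock: 15.75
position: [0.519, -0.3287, 0.3173]
orientation: [3.113, 0.086, 0.389]
force: [-0.0, 0.6, 0.0]
gripper_width: 0.599
```

```bash
cat >> h.py <<'E'
CAP={1:np.array((.5492,-.3284,.1932)),2:np.array((.481,-.3317,.1752)),3:np.array((.4122,-.3352,.156)),4:np.array((.4844,-.4028,.1747))}
RB=Rt(.05,.26,1);U=-RB[:,2]
def pick(k,up=0): return CAP[k]+(up-.031)*U
E
python3 - <<'E'
from h import *
st(); plan(pick(1,.04),RB,8)
E
```

```text
t 15.75 p [ 0.519  -0.3287  0.3173] q [-0.6633  0.2424  1.4827  0.1646  1.2254  0.8115] F [-0.0134  0.552   0.0194] g 0.5985460994294005
total dp cm [-0.13  0.02 11.87] tw [0.009 0.012 0.006] per row tw [0.001 0.001 0.001]
row dp [-0.02  0.    1.48]
```

Call:
send_rows:
  increments:
    - {"twist":[0.004,0.006,0.003],"dp":[-0.02,0,1.48],"jaw":0.6}
    - {"twist":[0.004,0.006,0.003],"dp":[-0.02,0,1.48],"jaw":0.6}
    - {"twist":[0,0,0],"dp":[-0.02,0,1.48],"jaw":0.6}
    - {"twist":[0,0,0],"dp":[-0.02,0,1.48],"jaw":0.6}
    - {"twist":[0,0,0],"dp":[-0.02,0,1.48],"jaw":0.6}
    - {"twist":[0,0,0],"dp":[-0.02,0,1.48],"jaw":0.6}
    - {"twist":[0,0,0],"dp":[-0.02,0,1.48],"jaw":0.6}
    - {"twist":[0,0,0],"dp":[0,0,1.48],"jaw":0.6}

```text
clock: 16.75
position: [0.5478, -0.3264, 0.2035]
orientation: [-3.109, -0.088, -0.41]
force: [-0.4, -0.3, -0.7]
gripper_width: 0.603
```

Run:
```python
from h import *
st(); plan(pick(1,.0),RB,4)
f=grab("scene");crop(f,90,60,140,140,"s10.png",5)
f=grab("top");crop(f,310,130,110,110,"t10.png",5)
```

```text
t 16.75 p [ 0.5478 -0.3264  0.2035] q [-0.6372  0.3394  1.6362  0.1994  0.9698  0.78  ] F [-0.391  -0.3401 -0.6869] g 0.6030803626642022
total dp cm [-0.15  0.2   4.13] tw [ 0.001 -0.002  0.007] per row tw [ 0.    -0.001  0.002]
row dp [-0.04  0.05  1.03]
```

View pics/s10.png

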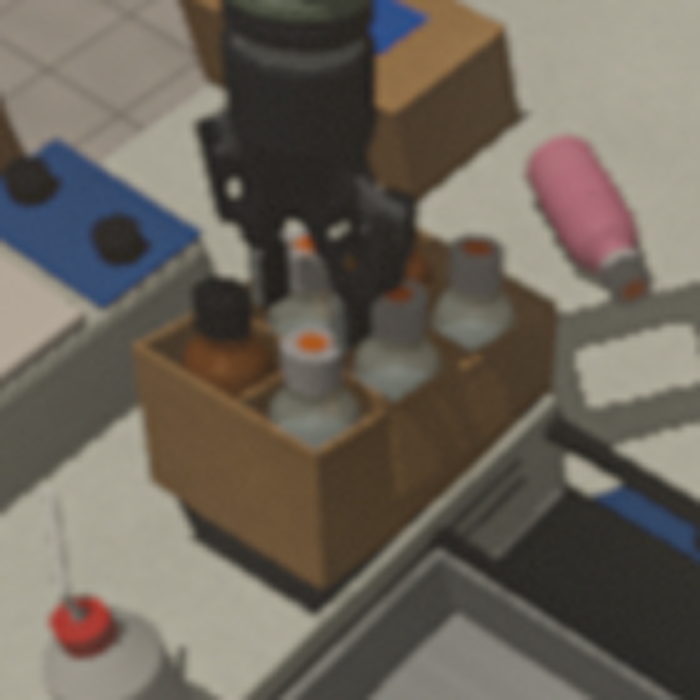

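View pics/t10.png

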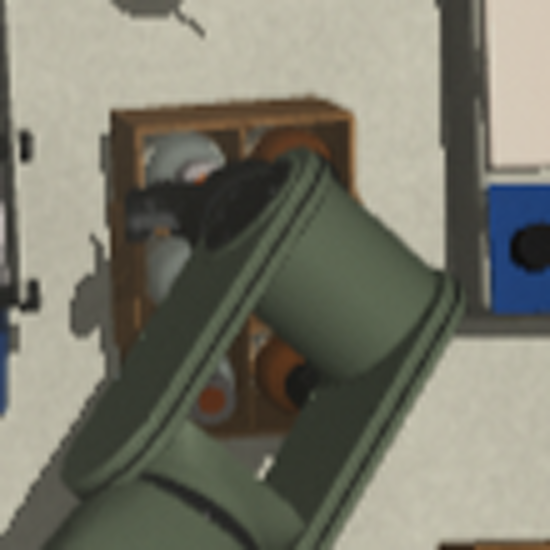

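Run:
```python
from h import *
s=load("scene0");p,r=cur()
for d in(-.0255,0,.0255):
    q=proj(s,p+r[:,1]*d-r[:,2]*.005); print((q-[90,60]+.5)*5)
```

```text
[347.3916 343.5906]
[313.2059 324.2178]
[279.5024 305.1182]
```

Call:
send_rows:
  increments:
    - {"twist":[0,0,0.003],"dp":[-0.07,0.1,0.7],"jaw":0.6}
    - {"twist":[0,0,0.004],"dp":[-0.08,0.1,0.8],"jaw":0.6}
    - {"twist":[0,0,0],"dp":[0,0,1.3],"jaw":0.6}
    - {"twist":[0,0,0],"dp":[0,0,1.3],"jaw":0.6}
    - {"twist":[0,0,0],"dp":[0,0,0],"jaw":0.2}
    - {"twist":[0,0,0],"dp":[0,0,0],"jaw":0.2}
    - {"twist":[0,0,0],"dp":[0,0,0],"jaw":0.2}
    - {"twist":[0,0,0],"dp":[0,0,0],"jaw":0.2}
  force: 70

```text
clock: 17.85
position: [0.5567, -0.328, 0.1646]
orientation: [-3.109, -0.078, -0.41]
force: [-0.0, -0.6, -2.7]
gripper_width: 0.377
```

Call:
send_rows:
  increments:
    - {"twist":[0,0,0],"dp":[0,0,-0.8],"jaw":0.2}
    - {"twist":[0,0,0],"dp":[0,0,-1.6],"jaw":0.2}
    - {"twist":[0,0,0],"dp":[0,0,-2.0],"jaw":0.2}
    - {"twist":[0,0,0],"dp":[0,0,-2.0],"jaw":0.2}
    - {"twist":[0,0,0],"dp":[0,0,-2.0],"jaw":0.2}
    - {"twist":[0,0,0],"dp":[0,0,-2.0],"jaw":0.2}
    - {"twist":[0,0,0],"dp":[0,0,-2.0],"jaw":0.2}
    - {"twist":[0,0,0],"dp":[0,0,-1.6],"jaw":0.2}

```text
clock: 18.85
position: [0.5202, -0.3298, 0.302]
orientation: [-3.11, -0.078, -0.413]
force: [0.2, -0.3, -3.0]
gripper_width: 0.375
```

```bash
cat >> h.py <<'E'
SO=np.array([.6302,-.029]);SY=.0276
def lane(y,x=-.1):
    c,s=np.cos(SY),np.sin(SY); return np.array([SO[0]+c*x-s*y,SO[1]+s*x+c*y,.09])
E
python3 - <<'E'
from h import *
st()
f=grab("scene");crop(f,90,30,140,170,"s11.png",4)
for y in(.12,.04,-.04,-.12): print(lane(y))
E
```

```text
t 18.85 p [ 0.5202 -0.3298  0.302 ] q [-0.6718  0.2477  1.5162  0.185   1.1817  0.7956] F [ 0.2085 -0.305  -2.9991] g 0.3749927338728912
[0.5269 0.0882 0.09  ]
[0.5291 0.0082 0.09  ]
[ 0.5313 -0.0717  0.09  ]
[ 0.5335 -0.1517  0.09  ]
```

View pics/s11.png

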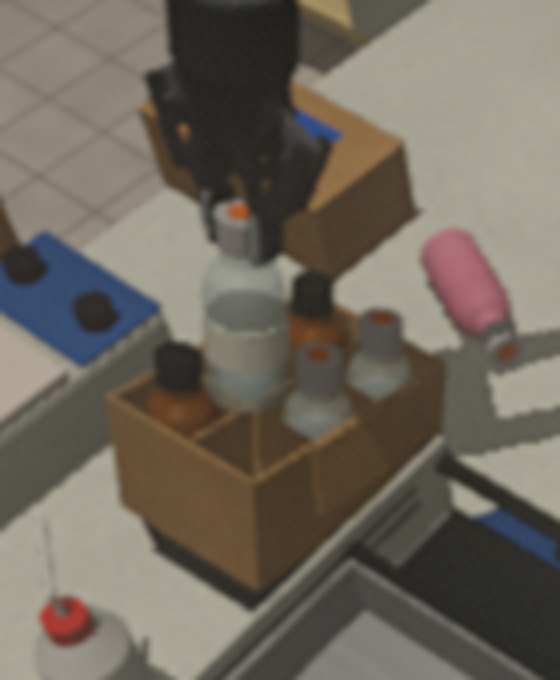

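```bash
cat >> h.py <<'E'
def seq(wps):
    """wps: list of (pos,R,n)"""
    p,r=cur();P=[]
    for q,S,n in wps:
        q=np.asarray(q);w=R.from_matrix(r.T@S).as_rotvec()
        for k in range(1,n+1): P.append((p+(q-p)*k/n, r@R.from_rotvec(w*k/n).as_matrix()))
        p,r=q,S
    rows(P)
RV=Rt(.03,0.,1)
E
python3 - <<'E'
from h import *
q=lane(.12)
seq([((.522,-.24,.345),Rt(.04,.13,1),4),((q[0],q[1],.34),RV,12),((q[0],q[1],.215),RV,5)])
E
```

```text
[ 0.41 -2.25 -0.96] [ 0.001 -0.034  0.003]
[ 0.37 -2.25 -0.97] [ 0.001 -0.034  0.003]
[ 0.33 -2.25 -0.98] [ 0.001 -0.034  0.003]
[ 0.29 -2.25 -0.99] [ 0.001 -0.034  0.003]
[ 0.14 -2.73  0.06] [-0.    -0.011  0.001]
[ 0.14 -2.73  0.06] [-0.    -0.011  0.001]
[ 0.14 -2.73  0.06] [-0.    -0.011  0.001]
[ 0.14 -2.73  0.06] [-0.    -0.011  0.001]
[ 0.14 -2.73  0.05] [-0.    -0.011  0.001]
[ 0.14 -2.73  0.05] [-0.    -0.011  0.001]
[ 0.13 -2.73  0.05] [-0.    -0.011  0.001]
[ 0.13 -2.73  0.05] [-0.    -0.011  0.001]
[ 0.13 -2.73  0.05] [-0.    -0.011  0.001]
[ 0.13 -2.73  0.05] [-0.    -0.011  0.001]
[ 0.13 -2.73  0.04] [-0.    -0.011  0.001]
[ 0.12 -2.73  0.04] [-0.    -0.011  0.001]
[-0.   0.   2.5] [ 0. -0.  0.]
[0.  0.  2.5] [0. 0. 0.]
[0.  0.  2.5] [0. 0. 0.]
[0.  0.  2.5] [0. 0. 0.]
[0.  0.  2.5] [0. 0. 0.]
```

Call:
send_rows:
  increments:
    - {"twist":[0.001,-0.034,0.003],"dp":[0.41,-2.25,-0.96],"jaw":0.2}
    - {"twist":[0.001,-0.034,0.003],"dp":[0.37,-2.25,-0.97],"jaw":0.2}
    - {"twist":[0.001,-0.034,0.003],"dp":[0.33,-2.25,-0.98],"jaw":0.2}
    - {"twist":[0.001,-0.034,0.003],"dp":[0.29,-2.25,-0.99],"jaw":0.2}
    - {"twist":[0,-0.011,0.001],"dp":[0.14,-2.73,0.06],"jaw":0.2}
    - {"twist":[0,-0.011,0.001],"dp":[0.14,-2.73,0.06],"jaw":0.2}
    - {"twist":[0,-0.011,0.001],"dp":[0.14,-2.73,0.06],"jaw":0.2}
    - {"twist":[0,-0.011,0.001],"dp":[0.14,-2.73,0.06],"jaw":0.2}

```text
clock: 19.9
position: [0.5236, -0.1292, 0.3398]
orientation: [-3.131, -0.054, -0.129]
force: [0.5, -0.0, -2.4]
gripper_width: 0.379
```

Call:
send_rows:
  increments:
    - {"twist":[0,-0.011,0.001],"dp":[0.14,-2.73,0.05],"jaw":0.2}
    - {"twist":[0,-0.011,0.001],"dp":[0.14,-2.73,0.05],"jaw":0.2}
    - {"twist":[0,-0.011,0.001],"dp":[0.13,-2.73,0.05],"jaw":0.2}
    - {"twist":[0,-0.011,0.001],"dp":[0.13,-2.73,0.05],"jaw":0.2}
    - {"twist":[0,-0.011,0.001],"dp":[0.13,-2.73,0.05],"jaw":0.2}
    - {"twist":[0,-0.011,0.001],"dp":[0.13,-2.73,0.05],"jaw":0.2}
    - {"twist":[0,-0.011,0.001],"dp":[0.13,-2.73,0.04],"jaw":0.2}
    - {"twist":[0,-0.011,0.001],"dp":[0.12,-2.73,0.04],"jaw":0.2}

```text
clock: 20.9
position: [0.5275, 0.0895, 0.3377]
orientation: [-3.135, -0.042, 0.009]
force: [0.3, 0.6, -2.6]
gripper_width: 0.379
```

Run:
```python
from h import *
st();q=lane(.12)
plan((q[0],q[1],.215),RV,6)
```

```text
t 20.9 p [0.5275 0.0895 0.3377] q [0.1426 0.2101 1.4518 0.0067 1.4844 1.6862] F [ 0.2601  0.565  -2.5787] g 0.37917566001319436
total dp cm [ 0.    0.21 12.27] tw [-0.006  0.005 -0.003] per row tw [-0.001  0.001 -0.001]
row dp [0.   0.03 2.05]
```

Call:
send_rows:
  increments:
    - {"twist":[-0.003,0.002,0],"dp":[0,0.1,2.05],"jaw":0.2}
    - {"twist":[-0.003,0.002,0],"dp":[0,0.1,2.05],"jaw":0.2}
    - {"twist":[0,0,0],"dp":[0,0,2.05],"jaw":0.2}
    - {"twist":[0,0,0],"dp":[0,0,2.05],"jaw":0.2}
    - {"twist":[0,0,0],"dp":[0,0,2.0],"jaw":0.2}
    - {"twist":[0,0,0],"dp":[0,0,2.0],"jaw":0.2}
    - {"twist":[0,0,0],"dp":[0,0,0],"jaw":0.2}
    - {"twist":[0,0,0],"dp":[0,0,0],"jaw":0.2}

```text
clock: 21.9
position: [0.5278, 0.0867, 0.2165]
orientation: [-3.141, -0.042, 0.0]
force: [-0.2, -0.2, -1.5]
gripper_width: 0.378
```

Run:
```python
from h import *
st()
f=grab("scene");crop(f,180,90,140,140,"s12.png",5)
f=grab("top");crop(f,190,95,130,130,"t12.png",5)
```

```text
t 21.9 p [0.5278 0.0867 0.2165] q [0.1414 0.267  1.6792 0.0001 1.1955 1.6855] F [-0.2403 -0.2056 -1.4993] g 0.37798468336745294
```

View pics/s12.png

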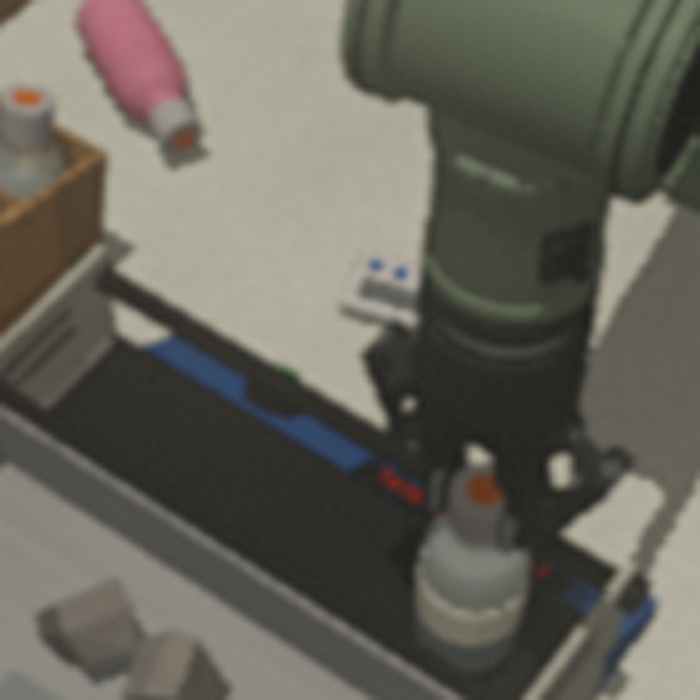

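View pics/t12.png

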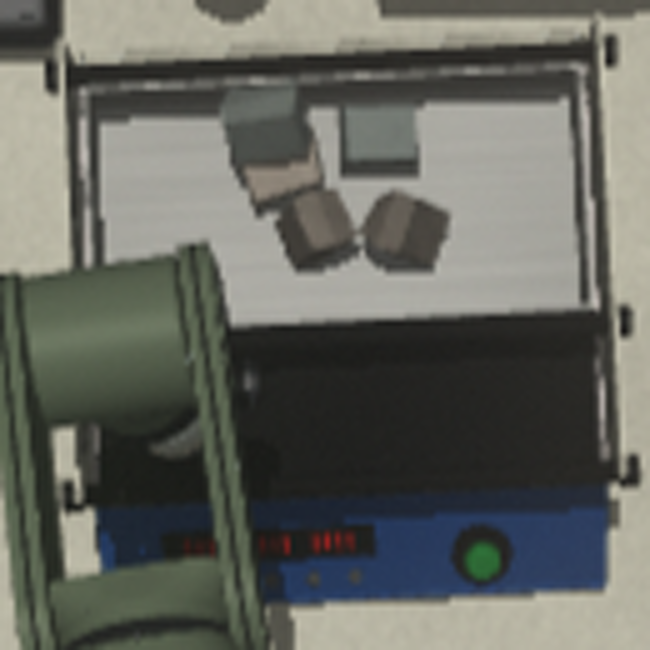

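Call:
send_rows:
  increments:
    - {"twist":[0,0,0],"dp":[0,0,0.35],"jaw":0.2}
    - {"twist":[0,0,0],"dp":[0,0,0.35],"jaw":0.2}
    - {"twist":[0,0,0],"dp":[0,0,0.3],"jaw":0.2}
    - {"twist":[0,0,0],"dp":[0,0,0.1],"jaw":0.2}
    - {"twist":[0,0,0],"dp":[0,0,0.1],"jaw":0.2}
    - {"twist":[0,0,0],"dp":[0,0,0.1],"jaw":0.2}
    - {"twist":[0,0,0],"dp":[0,0,0],"jaw":0.2}
    - {"twist":[0,0,0],"dp":[0,0,0],"jaw":0.2}

```text
clock: 23.0
position: [0.5273, 0.0866, 0.2026]
orientation: [3.141, 0.042, -0.003]
force: [0.2, -0.4, -2.7]
gripper_width: 0.377
```

Call:
send_rows:
  increments:
    - {"twist":[0,0,0],"dp":[0,0,0.1],"jaw":0.2}
    - {"twist":[0,0,0],"dp":[0,0,0.1],"jaw":0.2}
    - {"twist":[0,0,0],"dp":[0,0,0.1],"jaw":0.2}
    - {"twist":[0,0,0],"dp":[0,0,0],"jaw":0.2}
    - {"twist":[0,0,0],"dp":[0,0,0],"jaw":0.2}
    - {"twist":[0,0,0],"dp":[0,0,0],"jaw":0.2}
    - {"twist":[0,0,0],"dp":[0,0,0],"jaw":0.2}
    - {"twist":[0,0,0],"dp":[0,0,0],"jaw":0.2}

```text
clock: 24.0
position: [0.5278, 0.0866, 0.2015]
orientation: [3.141, 0.042, 0.002]
force: [-1.9, -1.0, 7.8]
gripper_width: 0.376
```

Contact. Release and rise, then go for bottle 2.

Call:
send_rows:
  increments:
    - {"twist":[0,0,0],"dp":[0,0,-0.1],"jaw":0.2}
    - {"twist":[0,0,0],"dp":[0,0,0],"jaw":0.45}
    - {"twist":[0,0,0],"dp":[0,0,0],"jaw":0.65}
    - {"twist":[0,0,0],"dp":[0,0,0],"jaw":0.65}
    - {"twist":[0,0,0],"dp":[0,0,-1.0],"jaw":0.65}
    - {"twist":[0,0,0],"dp":[0,0,-2.0],"jaw":0.65}
    - {"twist":[0,0,0],"dp":[0,0,-3.0],"jaw":0.65}
    - {"twist":[0,0,0],"dp":[0,0,-4.0],"jaw":0.65}

```text
clock: 25.0
position: [0.527, 0.0866, 0.3015]
orientation: [3.141, 0.042, -0.005]
force: [0.4, 0.3, 0.1]
gripper_width: 0.649
```

Run:
```python
from h import *
st()
seq([((.50,-.1,.33),RV,4),(pick(2,.13),RB,6),(pick(2,.04),RB,6)])
f=grab("scene");crop(f,180,90,140,140,"s13.png",4)
```

```text
t 25.0 p [0.527  0.0866 0.3015] q [ 0.1414  0.2196  1.5279 -0.0001  1.3972  1.6855] F [0.3932 0.3262 0.0811] g 0.6487253876235756
[-0.8   4.65 -0.71] [ 0.     0.001 -0.001]
[-0.81  4.65 -0.71] [ 0.     0.001 -0.001]
[-0.81  4.64 -0.71] [ 0.     0.001 -0.001]
[-0.81  4.64 -0.71] [ 0.     0.001 -0.001]
[-0.86  3.86  0.99] [ 0.     0.043 -0.003]
[-0.91  3.86  0.95] [ 0.     0.043 -0.003]
[-0.96  3.85  0.9 ] [ 0.     0.043 -0.003]
[-1.01  3.85  0.86] [ 0.     0.043 -0.003]
[-1.06  3.85  0.81] [ 0.     0.043 -0.003]
[-1.11  3.84  0.76] [ 0.     0.043 -0.003]
[ 0.  -0.   1.5] [-0.  0.  0.]
[0.  0.  1.5] [0. 0. 0.]
[ 0.  -0.   1.5] [0. 0. 0.]
[-0.  -0.   1.5] [0. 0. 0.]
[0.  0.  1.5] [0. 0. 0.]
[ 0.  -0.   1.5] [0. 0. 0.]
```

View pics/s13.png

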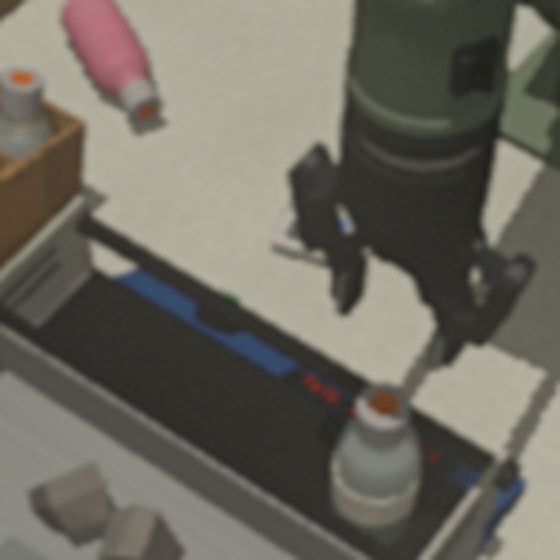

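Call:
send_rows:
  increments:
    - {"twist":[0,0,0],"dp":[-0.8,4.65,-0.71],"jaw":0.6}
    - {"twist":[0,0,0],"dp":[-0.8,4.65,-0.71],"jaw":0.6}
    - {"twist":[0,0,0],"dp":[-0.8,4.65,-0.71],"jaw":0.6}
    - {"twist":[0,0,0],"dp":[-0.8,4.65,-0.71],"jaw":0.6}
    - {"twist":[0,0.043,-0.003],"dp":[-0.86,3.86,0.99],"jaw":0.6}
    - {"twist":[0,0.043,-0.003],"dp":[-0.91,3.86,0.95],"jaw":0.6}
    - {"twist":[0,0.043,-0.003],"dp":[-0.96,3.85,0.9],"jaw":0.6}
    - {"twist":[0,0.043,-0.003],"dp":[-1.01,3.85,0.86],"jaw":0.6}

```text
clock: 26.05
position: [0.47, -0.2567, 0.2903]
orientation: [-3.128, -0.061, -0.271]
force: [0.9, -0.2, -0.1]
gripper_width: 0.601
```

Call:
send_rows:
  increments:
    - {"twist":[0,0.043,-0.003],"dp":[-1.06,3.85,0.81],"jaw":0.6}
    - {"twist":[0,0.043,-0.003],"dp":[-1.11,3.84,0.76],"jaw":0.6}
    - {"twist":[0,0,0],"dp":[0,0,1.5],"jaw":0.6}
    - {"twist":[0,0,0],"dp":[0,0,1.5],"jaw":0.6}
    - {"twist":[0,0,0],"dp":[0,0,1.5],"jaw":0.6}
    - {"twist":[0,0,0],"dp":[0,0,1.5],"jaw":0.6}
    - {"twist":[0,0,0],"dp":[0,0,1.5],"jaw":0.6}
    - {"twist":[0,0,0],"dp":[0,0,0.5],"jaw":0.6}

```text
clock: 27.05
position: [0.4753, -0.3316, 0.1916]
orientation: [-3.111, -0.071, -0.398]
force: [0.2, 0.2, 0.1]
gripper_width: 0.598
```

Run:
```python
from h import *
st();seq([(pick(2,.03),RB,3),(pick(2,0),RB,2)])
f=grab("scene");crop(f,90,60,140,140,"s14.png",5)
p,r=cur()
for d in(-.0255,0,.0255):
    q=proj(f,p+r[:,1]*d-r[:,2]*.005); print((q-[90,60]+.5)*5)
```

```text
t 27.05 p [ 0.4753 -0.3316  0.1916] q [-0.7251  0.2691  1.7712  0.22    0.9275  0.6832] F [0.1552 0.2345 0.1378] g 0.5983054198256429
[0.05 0.01 0.61] [ 0.001  0.002 -0.001]
[0.04 0.01 0.61] [ 0.001  0.002 -0.001]
[0.04 0.01 0.61] [ 0.001  0.002 -0.001]
[ 0.  -0.   1.5] [-0.  0. -0.]
[0.  0.  1.5] [0. 0. 0.]
[431.8648 278.6433]
[398.7674 260.1538]
[366.1263 241.9192]
```

View pics/s14.png

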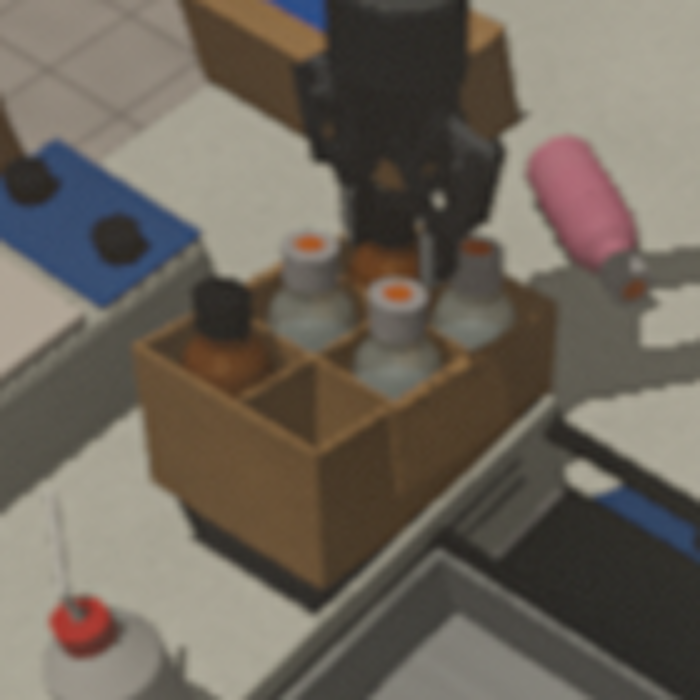

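Aligned over the cap (fingers straddle cap at px 398,293). Descend, grip, extract.

Call:
send_rows:
  increments:
    - {"twist":[0.001,0.002,0],"dp":[0.06,0,0.9],"jaw":0.6}
    - {"twist":[0.002,0.004,-0.003],"dp":[0.07,0.03,0.9],"jaw":0.6}
    - {"twist":[0,0,0],"dp":[0,0,1.5],"jaw":0.6}
    - {"twist":[0,0,0],"dp":[0,0,1.5],"jaw":0.6}
    - {"twist":[0,0,0],"dp":[0,0,0],"jaw":0.2}
    - {"twist":[0,0,0],"dp":[0,0,0],"jaw":0.2}
    - {"twist":[0,0,0],"dp":[0,0,0],"jaw":0.2}
    - {"twist":[0,0,0],"dp":[0,0,0],"jaw":0.2}

```text
clock: 28.1
position: [0.4887, -0.332, 0.147]
orientation: [-3.108, -0.075, -0.409]
force: [-0.5, -0.4, -2.7]
gripper_width: 0.377
```

Call:
send_rows:
  increments:
    - {"twist":[0,0,0],"dp":[0,0,-0.8],"jaw":0.2}
    - {"twist":[0,0,0],"dp":[0,0,-1.6],"jaw":0.2}
    - {"twist":[0,0,0],"dp":[0,0,-2.0],"jaw":0.2}
    - {"twist":[0,0,0],"dp":[0,0,-2.0],"jaw":0.2}
    - {"twist":[0,0,0],"dp":[0,0,-2.0],"jaw":0.2}
    - {"twist":[0,0,0],"dp":[0,0,-2.0],"jaw":0.2}
    - {"twist":[0,0,0],"dp":[0,0,-2.0],"jaw":0.2}
    - {"twist":[0,0,0],"dp":[0,0,-2.0],"jaw":0.2}

```text
clock: 29.1
position: [0.4511, -0.3338, 0.2881]
orientation: [-3.109, -0.075, -0.411]
force: [0.1, -0.5, -3.7]
gripper_width: 0.374
```

Run:
```python
from h import *
st();q=lane(.04)
seq([((.48,-.27,.345),Rt(.04,.13,1),4),((q[0],q[1],.34),RV,10),((q[0],q[1],.21),RV,7)])
f=grab("scene");crop(f,90,30,140,140,"s15.png",4)
```

```text
t 29.1 p [ 0.4511 -0.3338  0.2881] q [-0.7642  0.1724  1.6491  0.2075  1.1438  0.6888] F [ 0.064  -0.5085 -3.728 ] g 0.37380116256950974
[ 1.14 -1.55 -1.17] [ 0.    -0.033  0.002]
[ 1.1  -1.56 -1.2 ] [ 0.    -0.033  0.002]
[ 1.06 -1.56 -1.24] [ 0.    -0.033  0.002]
[ 1.01 -1.56 -1.27] [ 0.    -0.033  0.002]
[ 0.59 -2.76  0.13] [-0.    -0.013  0.001]
[ 0.59 -2.76  0.12] [-0.    -0.013  0.001]
[ 0.59 -2.76  0.11] [-0.    -0.013  0.001]
[ 0.59 -2.76  0.1 ] [-0.    -0.013  0.001]
[ 0.59 -2.76  0.1 ] [-0.    -0.013  0.001]
[ 0.58 -2.76  0.09] [-0.    -0.013  0.001]
[ 0.58 -2.76  0.08] [-0.    -0.013  0.001]
[ 0.58 -2.76  0.07] [-0.    -0.013  0.001]
[ 0.58 -2.77  0.07] [-0.    -0.013  0.001]
[ 0.58 -2.77  0.06] [-0.    -0.013  0.001]
[-0.    0.    1.86] [ 0. -0.  0.]
[0.   0.   1.86] [0. 0. 0.]
[0.   0.   1.86] [0. 0. 0.]
[0.   0.   1.86] [0. 0. 0.]
[0.   0.   1.86] [0. 0. 0.]
[0.   0.   1.86] [0. 0. 0.]
[0.   0.   1.86] [0. 0. 0.]
```

View pics/s15.png

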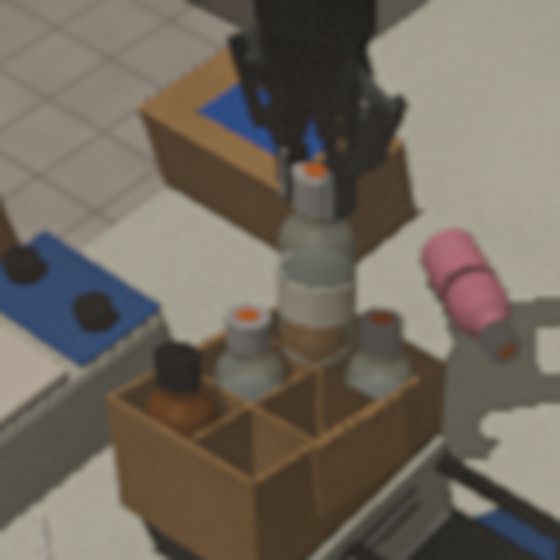

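Call:
send_rows:
  increments:
    - {"twist":[0,-0.033,0.002],"dp":[1.14,-1.55,-1.17],"jaw":0.2}
    - {"twist":[0,-0.033,0.002],"dp":[1.1,-1.56,-1.2],"jaw":0.2}
    - {"twist":[0,-0.033,0.002],"dp":[1.06,-1.56,-1.24],"jaw":0.2}
    - {"twist":[0,-0.033,0.002],"dp":[1.01,-1.56,-1.27],"jaw":0.2}
    - {"twist":[0,-0.013,0.001],"dp":[0.59,-2.76,0.13],"jaw":0.2}
    - {"twist":[0,-0.013,0.001],"dp":[0.59,-2.76,0.12],"jaw":0.2}
    - {"twist":[0,-0.013,0.001],"dp":[0.59,-2.76,0.11],"jaw":0.2}
    - {"twist":[0,-0.013,0.001],"dp":[0.59,-2.76,0.1],"jaw":0.2}

```text
clock: 30.15
position: [0.5003, -0.1578, 0.3418]
orientation: [-3.136, -0.057, -0.124]
force: [0.6, 1.2, -3.2]
gripper_width: 0.374
```

Call:
send_rows:
  increments:
    - {"twist":[0,-0.013,0.001],"dp":[0.59,-2.76,0.1],"jaw":0.2}
    - {"twist":[0,-0.013,0.001],"dp":[0.58,-2.76,0.09],"jaw":0.2}
    - {"twist":[0,-0.013,0.001],"dp":[0.58,-2.76,0.08],"jaw":0.2}
    - {"twist":[0,-0.013,0.001],"dp":[0.58,-2.76,0.07],"jaw":0.2}
    - {"twist":[0,-0.013,0.001],"dp":[0.58,-2.77,0.07],"jaw":0.2}
    - {"twist":[0,-0.013,0.001],"dp":[0.58,-2.77,0.06],"jaw":0.2}
    - {"twist":[0,0,0],"dp":[0,0,0],"jaw":0.2}
    - {"twist":[0,0,0],"dp":[0,0,0],"jaw":0.2}

```text
clock: 31.15
position: [0.5296, 0.0078, 0.3386]
orientation: [-3.14, -0.048, -0.001]
force: [-0.4, 0.6, -3.9]
gripper_width: 0.38
```

Run:
```python
from h import *
st();q=lane(.04)
seq([((q[0],q[1],.21),RV,7)])
```

```text
t 31.15 p [0.5296 0.0078 0.3386] q [-0.0078  0.1979  1.4655  0.0013  1.4774  1.5325] F [-0.4089  0.5683 -3.9054] g 0.38012974755659545
[-0.01 -0.    1.84] [-0. -0.  0.]
[-0.01 -0.    1.84] [-0. -0.  0.]
[-0.01 -0.    1.84] [-0. -0.  0.]
[-0.01 -0.    1.84] [-0. -0.  0.]
[-0.01 -0.01  1.84] [-0. -0.  0.]
[-0.01 -0.01  1.84] [-0. -0.  0.]
[-0.01 -0.01  1.84] [-0. -0.  0.]
```

Call:
send_rows:
  increments:
    - {"twist":[0,0,0],"dp":[0,0,1.8],"jaw":0.2}
    - {"twist":[0,0,0],"dp":[0,0,2.2],"jaw":0.2}
    - {"twist":[0,0,0],"dp":[0,0,2.2],"jaw":0.2}
    - {"twist":[0,0,0],"dp":[0,0,2.2],"jaw":0.2}
    - {"twist":[0,0,0],"dp":[0,0,2.0],"jaw":0.2}
    - {"twist":[0,0,0],"dp":[0,0,1.8],"jaw":0.2}
    - {"twist":[0,0,0],"dp":[0,0,1.0],"jaw":0.2}
    - {"twist":[0,0,0],"dp":[0,0,0.0],"jaw":0.2}

```text
clock: 32.15
position: [0.5294, 0.0078, 0.206]
orientation: [-3.14, -0.046, 0.001]
force: [0.2, 0.8, -3.4]
gripper_width: 0.379
```

Call:
send_rows:
  increments:
    - {"twist":[0,0,0],"dp":[0,0,0.1],"jaw":0.2}
    - {"twist":[0,0,0],"dp":[0,0,0.1],"jaw":0.2}
    - {"twist":[0,0,0],"dp":[0,0,0.1],"jaw":0.2}
    - {"twist":[0,0,0],"dp":[0,0,0.1],"jaw":0.2}
    - {"twist":[0,0,0],"dp":[0,0,0],"jaw":0.2}
    - {"twist":[0,0,0],"dp":[0,0,0],"jaw":0.2}
    - {"twist":[0,0,0],"dp":[0,0,0],"jaw":0.2}
    - {"twist":[0,0,0],"dp":[0,0,0],"jaw":0.2}

```text
clock: 33.15
position: [0.5297, 0.0083, 0.2023]
orientation: [-3.14, -0.048, -0.0]
force: [0.6, 0.5, -3.1]
gripper_width: 0.376
```

Call:
send_rows:
  increments:
    - {"twist":[0,0,0],"dp":[0,0,0.1],"jaw":0.2}
    - {"twist":[0,0,0],"dp":[0,0,0.05],"jaw":0.2}
    - {"twist":[0,0,0],"dp":[0,0,0],"jaw":0.45}
    - {"twist":[0,0,0],"dp":[0,0,0],"jaw":0.65}
    - {"twist":[0,0,0],"dp":[0,0,0],"jaw":0.65}
    - {"twist":[0,0,0],"dp":[0,0,-1.5],"jaw":0.65}
    - {"twist":[0,0,0],"dp":[0,0,-3.5],"jaw":0.65}
    - {"twist":[0,0,0],"dp":[0,0,-5.0],"jaw":0.65}

```text
clock: 34.15
position: [0.5292, 0.0082, 0.3018]
orientation: [-3.14, -0.048, 0.003]
force: [0.3, 0.2, 0.1]
gripper_width: 0.651
```

Run:
```python
from h import *
st()
seq([((.46,-.15,.32),RV,4),(pick(3,.12),RB,5),(pick(3,.035),RB,6)])
f=grab("scene");crop(f,180,90,140,140,"s16.png",4)
```

```text
t 34.15 p [0.5292 0.0082 0.3018] q [-0.0073  0.2108  1.5388  0.0017  1.3939  1.5327] F [0.3442 0.2269 0.0828] g 0.6512086612574087
[-1.85  3.9  -0.46] [-0.  0.  0.]
[-1.85  3.9  -0.46] [-0.  0.  0.]
[-1.85  3.9  -0.46] [-0.  0.  0.]
[-1.85  3.9  -0.46] [-0.  0.  0.]
[-1.52  3.68  1.56] [ 0.001  0.052 -0.004]
[-1.62  3.68  1.48] [ 0.001  0.052 -0.004]
[-1.71  3.67  1.39] [ 0.001  0.052 -0.004]
[-1.79  3.67  1.29] [ 0.001  0.052 -0.004]
[-1.87  3.66  1.2 ] [ 0.001  0.052 -0.004]
[ 0.   -0.    1.42] [-0.  0.  0.]
[0.   0.   1.42] [0. 0. 0.]
[ 0.   -0.    1.42] [0. 0. 0.]
[-0.   -0.    1.42] [0. 0. 0.]
[0.   0.   1.42] [0. 0. 0.]
[ 0.   -0.    1.42] [0. 0. 0.]
```

View pics/s16.png

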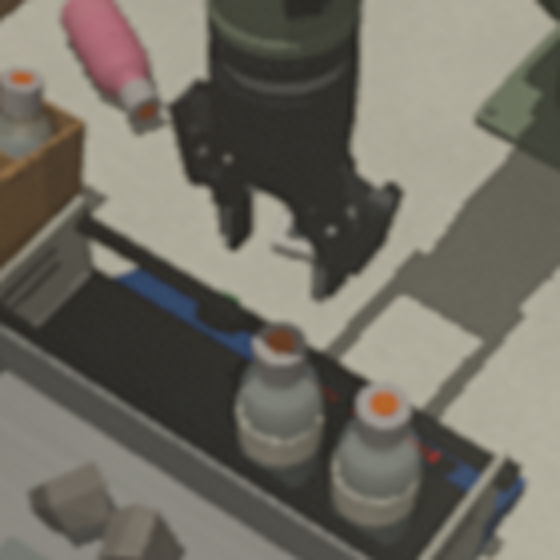

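Two bottles stand (caps at px 279,340 and 384,403 of the crop). On to bottle 3.

Call:
send_rows:
  increments:
    - {"twist":[0,0,0],"dp":[-1.85,3.9,-0.46],"jaw":0.6}
    - {"twist":[0,0,0],"dp":[-1.85,3.9,-0.46],"jaw":0.6}
    - {"twist":[0,0,0],"dp":[-1.85,3.9,-0.46],"jaw":0.6}
    - {"twist":[0,0,0],"dp":[-1.85,3.9,-0.46],"jaw":0.6}
    - {"twist":[0.001,0.052,-0.004],"dp":[-1.52,3.68,1.56],"jaw":0.6}
    - {"twist":[0.001,0.052,-0.004],"dp":[-1.62,3.68,1.48],"jaw":0.6}
    - {"twist":[0.001,0.052,-0.004],"dp":[-1.71,3.67,1.39],"jaw":0.6}
    - {"twist":[0.001,0.052,-0.004],"dp":[-1.79,3.67,1.29],"jaw":0.6}

```text
clock: 35.2
position: [0.4037, -0.3004, 0.2569]
orientation: [-3.116, -0.073, -0.331]
force: [-0.5, -0.1, 0.0]
gripper_width: 0.601
```

Call:
send_rows:
  increments:
    - {"twist":[0.001,0.052,-0.004],"dp":[-1.87,3.66,1.2],"jaw":0.6}
    - {"twist":[0,0,0],"dp":[0,0,1.42],"jaw":0.6}
    - {"twist":[0,0,0],"dp":[0,0,1.42],"jaw":0.6}
    - {"twist":[0,0,0],"dp":[0,0,1.42],"jaw":0.6}
    - {"twist":[0,0,0],"dp":[0,0,1.42],"jaw":0.6}
    - {"twist":[0,0,0],"dp":[0,0,1.42],"jaw":0.6}
    - {"twist":[0,0,0],"dp":[0,0,1.0],"jaw":0.6}
    - {"twist":[0,0,0],"dp":[0,0,0],"jaw":0.6}

```text
clock: 36.2
position: [0.4107, -0.3344, 0.1611]
orientation: [-3.102, -0.078, -0.404]
force: [0.9, 0.1, 0.4]
gripper_width: 0.6
```

Run:
```python
from h import *
st();seq([(pick(3,.03),RB,1),(pick(3,0),RB,2)])
f=grab("scene");crop(f,90,60,140,140,"s17.png",5)
p,r=cur()
for d in(-.0255,0,.0255):
    q=proj(f,p+r[:,1]*d-r[:,2]*.005); print((q-[90,60]+.5)*5)
```

```text
t 36.2 p [ 0.4107 -0.3344  0.1611] q [-0.826   0.2331  1.9108  0.2694  0.8522  0.531 ] F [0.8595 0.0872 0.354 ] g 0.6000289016034688
[0.01 0.09 0.63] [-0.006  0.001 -0.   ]
[0.  0.  1.5] [-0. -0. -0.]
[ 0.  -0.   1.5] [0. 0. 0.]
[509.7479 250.1293]
[477.6049 233.0336]
[445.8868 216.1638]
```

View pics/s17.png

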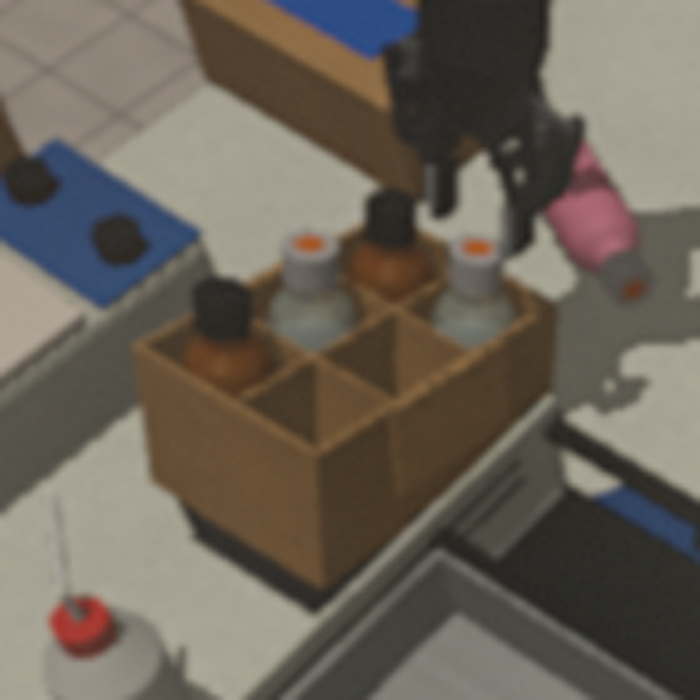

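Call:
send_rows:
  increments:
    - {"twist":[-0.006,0.001,0],"dp":[0,0.09,0.63],"jaw":0.6}
    - {"twist":[0,0,0],"dp":[0,0,1.0],"jaw":0.6}
    - {"twist":[0,0,0],"dp":[0,0,1.0],"jaw":0.6}
    - {"twist":[0,0,0],"dp":[0,0,1.0],"jaw":0.6}
    - {"twist":[0,0,0],"dp":[0,0,0],"jaw":0.2}
    - {"twist":[0,0,0],"dp":[0,0,0],"jaw":0.2}
    - {"twist":[0,0,0],"dp":[0,0,0],"jaw":0.2}
    - {"twist":[0,0,0],"dp":[0,0,0],"jaw":0.2}

```text
clock: 37.25
position: [0.42, -0.3352, 0.127]
orientation: [-3.109, -0.077, -0.408]
force: [-0.4, 0.1, -3.2]
gripper_width: 0.379
```

Call:
send_rows:
  increments:
    - {"twist":[0,0,0],"dp":[0,0,-0.8],"jaw":0.2}
    - {"twist":[0,0,0],"dp":[0,0,-1.6],"jaw":0.2}
    - {"twist":[0,0,0],"dp":[0,0,-2.0],"jaw":0.2}
    - {"twist":[0,0,0],"dp":[0,0,-2.0],"jaw":0.2}
    - {"twist":[0,0,0],"dp":[0,0,-2.0],"jaw":0.2}
    - {"twist":[0,0,0],"dp":[0,0,-2.0],"jaw":0.2}
    - {"twist":[0,0,0],"dp":[0,0,-2.0],"jaw":0.2}
    - {"twist":[0,0,0],"dp":[0,0,-2.0],"jaw":0.2}

```text
clock: 38.25
position: [0.3824, -0.3369, 0.2681]
orientation: [-3.111, -0.077, -0.41]
force: [0.3, 0.4, -1.8]
gripper_width: 0.379
```

Run:
```python
from h import *
st();q=lane(-.04)
seq([((.41,-.30,.35),Rt(.04,.13,1),5),((q[0],q[1],.34),RV,9)])
f=grab("scene");crop(f,90,30,140,140,"s18.png",4)
```

```text
t 38.25 p [ 0.3824 -0.3369  0.2681] q [-0.8731  0.1094  1.7761  0.231   1.104   0.5596] F [ 0.2701  0.35   -1.8361] g 0.3792951306094979
[ 0.99 -0.71 -1.43] [ 0.    -0.026  0.002]
[ 0.95 -0.71 -1.46] [ 0.    -0.026  0.002]
[ 0.91 -0.71 -1.48] [ 0.    -0.026  0.002]
[ 0.87 -0.71 -1.51] [ 0.    -0.026  0.002]
[ 0.83 -0.71 -1.53] [ 0.    -0.026  0.002]
[ 1.42 -2.48  0.3 ] [-0.    -0.014  0.001]
[ 1.42 -2.48  0.28] [-0.    -0.014  0.001]
[ 1.42 -2.48  0.26] [-0.    -0.014  0.001]
[ 1.43 -2.49  0.24] [-0.    -0.014  0.001]
[ 1.43 -2.49  0.21] [-0.    -0.014  0.001]
[ 1.43 -2.49  0.19] [-0.    -0.014  0.001]
[ 1.43 -2.49  0.17] [-0.    -0.014  0.001]
[ 1.43 -2.49  0.15] [-0.    -0.014  0.001]
[ 1.42 -2.49  0.13] [-0.    -0.014  0.001]
```

View pics/s18.png

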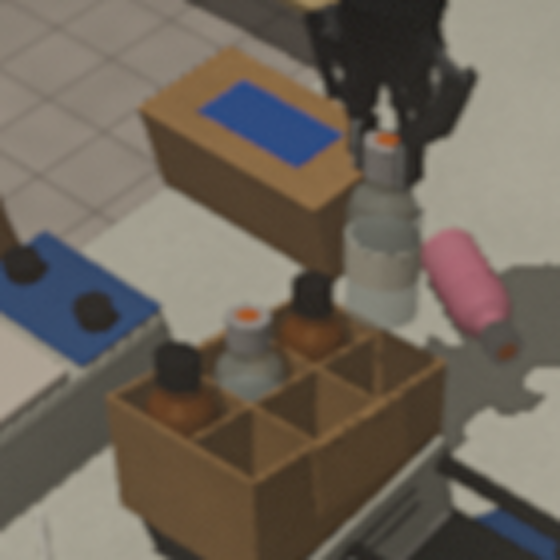

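Call:
send_rows:
  increments:
    - {"twist":[0,-0.026,0.002],"dp":[0.99,-0.71,-1.43],"jaw":0.2}
    - {"twist":[0,-0.026,0.002],"dp":[0.95,-0.71,-1.46],"jaw":0.2}
    - {"twist":[0,-0.026,0.002],"dp":[0.91,-0.71,-1.48],"jaw":0.2}
    - {"twist":[0,-0.026,0.002],"dp":[0.87,-0.71,-1.51],"jaw":0.2}
    - {"twist":[0,-0.026,0.002],"dp":[0.83,-0.71,-1.53],"jaw":0.2}
    - {"twist":[0,-0.014,0.001],"dp":[1.42,-2.48,0.3],"jaw":0.2}
    - {"twist":[0,-0.014,0.001],"dp":[1.42,-2.48,0.28],"jaw":0.2}
    - {"twist":[0,-0.014,0.001],"dp":[1.42,-2.48,0.26],"jaw":0.2}

```text
clock: 39.3
position: [0.451, -0.2232, 0.3453]
orientation: [-3.136, -0.056, -0.141]
force: [0.5, -0.2, -3.1]
gripper_width: 0.376
```

Call:
send_rows:
  increments:
    - {"twist":[0,-0.014,0.001],"dp":[1.43,-2.49,0.24],"jaw":0.2}
    - {"twist":[0,-0.014,0.001],"dp":[1.43,-2.49,0.21],"jaw":0.2}
    - {"twist":[0,-0.014,0.001],"dp":[1.43,-2.49,0.19],"jaw":0.2}
    - {"twist":[0,-0.014,0.001],"dp":[1.43,-2.49,0.17],"jaw":0.2}
    - {"twist":[0,-0.014,0.001],"dp":[1.43,-2.49,0.15],"jaw":0.2}
    - {"twist":[0,-0.014,0.001],"dp":[1.42,-2.49,0.13],"jaw":0.2}
    - {"twist":[0,0,0],"dp":[0,0,0],"jaw":0.2}
    - {"twist":[0,0,0],"dp":[0,0,0],"jaw":0.2}

```text
clock: 40.3
position: [0.5316, -0.0721, 0.3389]
orientation: [-3.141, -0.048, -0.009]
force: [-0.1, 0.3, -3.1]
gripper_width: 0.378
```

Run:
```python
from h import *
st();q=lane(-.04)
seq([((q[0],q[1],.206),RV,6)])
```

```text
t 40.3 p [ 0.5316 -0.0721  0.3389] q [-0.1571  0.2069  1.4532  0.0014  1.4762  1.3831] F [-0.1007  0.3202 -3.0858] g 0.37798572063533903
[-0.02 -0.01  2.21] [-0.    -0.001  0.   ]
[-0.01 -0.01  2.21] [-0.    -0.001  0.   ]
[-0.01 -0.01  2.21] [-0.    -0.001  0.   ]
[-0.01 -0.01  2.21] [-0.    -0.001  0.   ]
[-0.01 -0.01  2.21] [-0.    -0.001  0.   ]
[-0.01 -0.01  2.21] [-0.    -0.001  0.   ]
```

Call:
send_rows:
  increments:
    - {"twist":[0,-0.004,0],"dp":[0,0,1.8],"jaw":0.2}
    - {"twist":[0,-0.004,0],"dp":[0,0,2.2],"jaw":0.2}
    - {"twist":[0,0,0],"dp":[0,0,2.2],"jaw":0.2}
    - {"twist":[0,0,0],"dp":[0,0,2.2],"jaw":0.2}
    - {"twist":[0,0,0],"dp":[0,0,2.0],"jaw":0.2}
    - {"twist":[0,0,0],"dp":[0,0,1.8],"jaw":0.2}
    - {"twist":[0,0,0],"dp":[0,0,1.0],"jaw":0.2}
    - {"twist":[0,0,0],"dp":[0,0,0.0],"jaw":0.2}

```text
clock: 41.3
position: [0.5313, -0.0722, 0.2064]
orientation: [-3.14, -0.047, 0.006]
force: [0.3, -0.9, -2.3]
gripper_width: 0.377
```

Call:
send_rows:
  increments:
    - {"twist":[0,0,0],"dp":[0,0,0.1],"jaw":0.2}
    - {"twist":[0,0,0],"dp":[0,0,0.1],"jaw":0.2}
    - {"twist":[0,0,0],"dp":[0,0,0.1],"jaw":0.2}
    - {"twist":[0,0,0],"dp":[0,0,0.1],"jaw":0.2}
    - {"twist":[0,0,0],"dp":[0,0,0.1],"jaw":0.2}
    - {"twist":[0,0,0],"dp":[0,0,0],"jaw":0.2}
    - {"twist":[0,0,0],"dp":[0,0,0],"jaw":0.2}
    - {"twist":[0,0,0],"dp":[0,0,0],"jaw":0.2}

```text
clock: 42.3
position: [0.5318, -0.0717, 0.2016]
orientation: [-3.14, -0.048, 0.004]
force: [-0.8, -0.0, -2.4]
gripper_width: 0.375
```

Call:
send_rows:
  increments:
    - {"twist":[0,0,0],"dp":[0,0,0.1],"jaw":0.2}
    - {"twist":[0,0,0],"dp":[0,0,0],"jaw":0.2}
    - {"twist":[0,0,0],"dp":[0,0,0],"jaw":0.45}
    - {"twist":[0,0,0],"dp":[0,0,0],"jaw":0.65}
    - {"twist":[0,0,0],"dp":[0,0,0],"jaw":0.65}
    - {"twist":[0,0,0],"dp":[0,0,-1.5],"jaw":0.65}
    - {"twist":[0,0,0],"dp":[0,0,-3.5],"jaw":0.65}
    - {"twist":[0,0,0],"dp":[0,0,-5.0],"jaw":0.65}

```text
clock: 43.3
position: [0.5315, -0.0717, 0.3017]
orientation: [-3.14, -0.048, 0.007]
force: [2.3, 0.1, 0.5]
gripper_width: 0.649
```

Run:
```python
from h import *
st()
seq([((.48,-.25,.32),RV,5),(pick(4,.12),RB,5),(pick(4,.04),RB,6)])
f=grab("scene");crop(f,180,90,140,140,"s19.png",4)
```

```text
t 43.3 p [ 0.5315 -0.0717  0.3017] q [-0.1557  0.2241  1.5216  0.0003  1.4008  1.3845] F [2.3192 0.1055 0.4614] g 0.6489758746639697
[-1.14  3.53 -0.37] [-0.     0.001  0.   ]
[-1.14  3.53 -0.37] [-0.     0.001  0.   ]
[-1.14  3.53 -0.37] [-0.     0.001  0.   ]
[-1.14  3.53 -0.37] [-0.     0.001  0.   ]
[-1.14  3.53 -0.37] [-0.     0.001  0.   ]
[-0.46  3.07  1.19] [ 0.001  0.052 -0.004]
[-0.53  3.07  1.16] [ 0.001  0.052 -0.004]
[-0.61  3.06  1.13] [ 0.001  0.052 -0.004]
[-0.68  3.06  1.09] [ 0.001  0.052 -0.004]
[-0.74  3.06  1.05] [ 0.001  0.052 -0.004]
[ 0.   -0.    1.33] [-0.  0.  0.]
[-0.    0.    1.33] [0. 0. 0.]
[ 0.   -0.    1.33] [0. 0. 0.]
[ 0.   -0.    1.33] [0. 0. 0.]
[-0.    0.    1.33] [0. 0. 0.]
[ 0.   -0.    1.33] [0. 0. 0.]
```

View pics/s19.png

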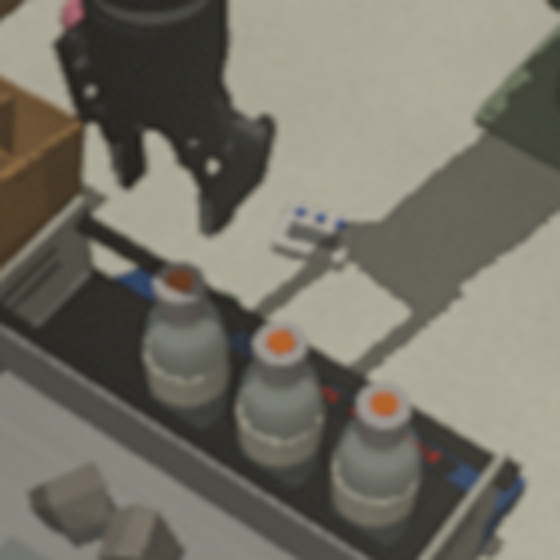

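Three stand. Now bottle 4.

Call:
send_rows:
  increments:
    - {"twist":[0,0,0],"dp":[-1.14,3.53,-0.37],"jaw":0.6}
    - {"twist":[0,0,0],"dp":[-1.14,3.53,-0.37],"jaw":0.6}
    - {"twist":[0,0,0],"dp":[-1.14,3.53,-0.37],"jaw":0.6}
    - {"twist":[0,0,0],"dp":[-1.14,3.53,-0.37],"jaw":0.6}
    - {"twist":[0,0,0],"dp":[-1.14,3.53,-0.37],"jaw":0.6}
    - {"twist":[0.001,0.052,-0.004],"dp":[-0.46,3.07,1.19],"jaw":0.6}
    - {"twist":[0.001,0.052,-0.004],"dp":[-0.53,3.07,1.16],"jaw":0.6}
    - {"twist":[0.001,0.052,-0.004],"dp":[-0.61,3.06,1.13],"jaw":0.6}

```text
clock: 44.35
position: [0.4695, -0.3435, 0.2843]
orientation: [-3.127, -0.067, -0.245]
force: [0.5, 1.5, -0.6]
gripper_width: 0.6
```

Call:
send_rows:
  increments:
    - {"twist":[0.001,0.052,-0.004],"dp":[-0.68,3.06,1.09],"jaw":0.6}
    - {"twist":[0.001,0.052,-0.004],"dp":[-0.74,3.06,1.05],"jaw":0.6}
    - {"twist":[0,0,0],"dp":[0,0,1.33],"jaw":0.6}
    - {"twist":[0,0,0],"dp":[0,0,1.33],"jaw":0.6}
    - {"twist":[0,0,0],"dp":[0,0,1.33],"jaw":0.6}
    - {"twist":[0,0,0],"dp":[0,0,1.33],"jaw":0.6}
    - {"twist":[0,0,0],"dp":[0,0,1.33],"jaw":0.6}
    - {"twist":[0,0,0],"dp":[0,0,0],"jaw":0.6}

```text
clock: 45.35
position: [0.4788, -0.402, 0.1937]
orientation: [-3.103, -0.079, -0.398]
force: [0.3, 0.6, -0.2]
gripper_width: 0.599
```

Run:
```python
from h import *
st();seq([(pick(4,.03),RB,2),(pick(4,0),RB,2)])
f=grab("scene");crop(f,90,60,140,140,"s20.png",5)
p,r=cur()
for d in(-.0255,0,.0255):
    q=proj(f,p+r[:,1]*d-r[:,2]*.005); print((q-[90,60]+.5)*5)
```

```text
t 45.35 p [ 0.4788 -0.402   0.1937] q [-0.817   0.3462  1.6507  0.2362  0.9945  0.5886] F [ 0.3245  0.5772 -0.1793] g 0.5989931204577469
[0.03 0.06 1.04] [-0.003  0.002  0.   ]
[0.03 0.06 1.04] [-0.003  0.002  0.   ]
[0.  0.  1.5] [ 0.  0. -0.]
[ 0.  -0.   1.5] [0. 0. 0.]
[339.3264 224.2043]
[307.2653 206.7069]
[275.6412 189.448 ]
```

View pics/s20.png

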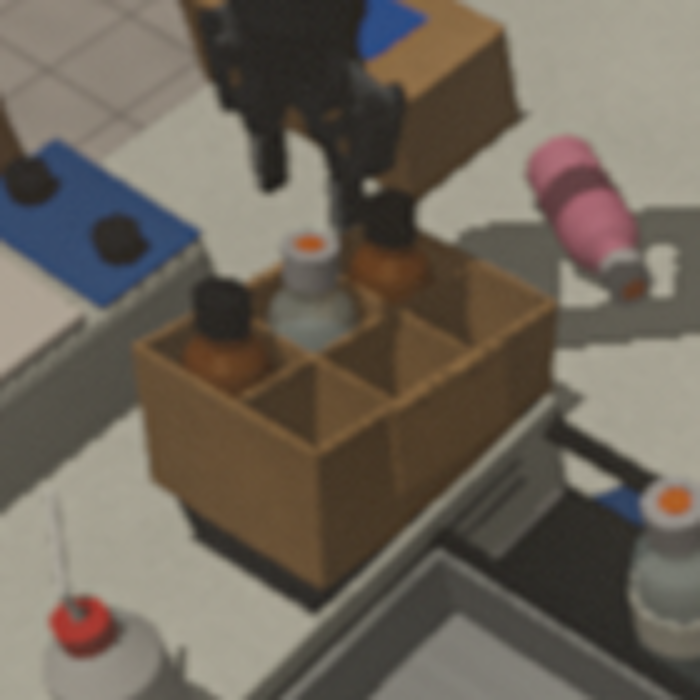

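Call:
send_rows:
  increments:
    - {"twist":[-0.003,0.002,0],"dp":[0.03,0.06,1.04],"jaw":0.6}
    - {"twist":[-0.003,0.002,0],"dp":[0.03,0.06,1.04],"jaw":0.6}
    - {"twist":[0,0,0],"dp":[0,0,1.5],"jaw":0.6}
    - {"twist":[0,0,0],"dp":[0,0,1.5],"jaw":0.6}
    - {"twist":[0,0,0],"dp":[0,0,0],"jaw":0.2}
    - {"twist":[0,0,0],"dp":[0,0,0],"jaw":0.2}
    - {"twist":[0,0,0],"dp":[0,0,0],"jaw":0.2}
    - {"twist":[0,0,0],"dp":[0,0,0],"jaw":0.2}

```text
clock: 46.4
position: [0.4925, -0.4034, 0.1465]
orientation: [-3.11, -0.077, -0.409]
force: [0.2, -0.6, -2.6]
gripper_width: 0.382
```

Call:
send_rows:
  increments:
    - {"twist":[0,0,0],"dp":[0,0,-0.8],"jaw":0.2}
    - {"twist":[0,0,0],"dp":[0,0,-1.6],"jaw":0.2}
    - {"twist":[0,0,0],"dp":[0,0,-2.0],"jaw":0.2}
    - {"twist":[0,0,0],"dp":[0,0,-2.0],"jaw":0.2}
    - {"twist":[0,0,0],"dp":[0,0,-2.0],"jaw":0.2}
    - {"twist":[0,0,0],"dp":[0,0,-2.0],"jaw":0.2}
    - {"twist":[0,0,0],"dp":[0,0,-2.0],"jaw":0.2}
    - {"twist":[0,0,0],"dp":[0,0,-2.0],"jaw":0.2}

```text
clock: 47.4
position: [0.4549, -0.4049, 0.2876]
orientation: [-3.111, -0.077, -0.41]
force: [-0.2, 0.4, -3.0]
gripper_width: 0.377
```

Run:
```python
from h import *
st();q=lane(-.12)
seq([((.47,-.37,.35),Rt(.04,.13,1),5),((q[0],q[1],.34),RV,9)])
f=grab("scene");crop(f,90,30,140,140,"s21.png",4)
```

```text
t 47.4 p [ 0.4549 -0.4049  0.2876] q [-0.8514  0.2583  1.537   0.2182  1.1864  0.6038] F [-0.1608  0.3818 -2.9816] g 0.3767929220491955
[ 0.65 -0.68 -1.12] [ 0.    -0.026  0.002]
[ 0.62 -0.68 -1.14] [ 0.    -0.026  0.002]
[ 0.59 -0.68 -1.15] [ 0.    -0.026  0.002]
[ 0.55 -0.68 -1.17] [ 0.    -0.026  0.002]
[ 0.52 -0.68 -1.18] [ 0.    -0.026  0.002]
[ 0.78 -2.4   0.21] [-0.    -0.014  0.001]
[ 0.78 -2.4   0.2 ] [-0.    -0.014  0.001]
[ 0.78 -2.4   0.19] [-0.    -0.014  0.001]
[ 0.78 -2.4   0.18] [-0.    -0.014  0.001]
[ 0.78 -2.4   0.17] [-0.    -0.014  0.001]
[ 0.78 -2.4   0.16] [-0.    -0.014  0.001]
[ 0.78 -2.4   0.15] [-0.    -0.014  0.001]
[ 0.78 -2.4   0.13] [-0.    -0.014  0.001]
[ 0.78 -2.4   0.12] [-0.    -0.014  0.001]
```

View pics/s21.png

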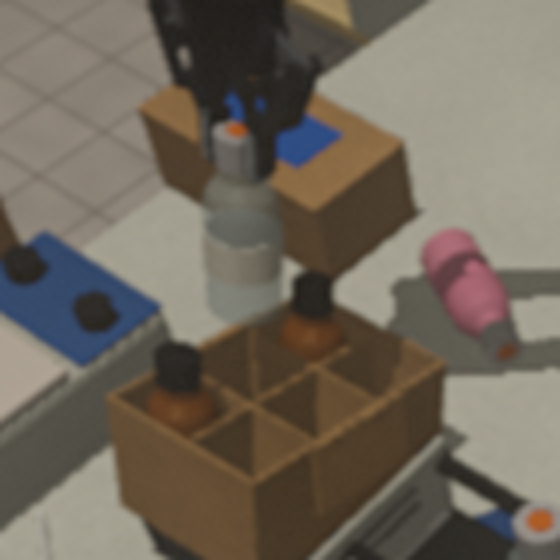

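Call:
send_rows:
  increments:
    - {"twist":[0,-0.026,0.002],"dp":[0.65,-0.68,-1.12],"jaw":0.2}
    - {"twist":[0,-0.026,0.002],"dp":[0.62,-0.68,-1.14],"jaw":0.2}
    - {"twist":[0,-0.026,0.002],"dp":[0.59,-0.68,-1.15],"jaw":0.2}
    - {"twist":[0,-0.026,0.002],"dp":[0.55,-0.68,-1.17],"jaw":0.2}
    - {"twist":[0,-0.026,0.002],"dp":[0.52,-0.68,-1.18],"jaw":0.2}
    - {"twist":[0,-0.014,0.001],"dp":[0.78,-2.4,0.21],"jaw":0.2}
    - {"twist":[0,-0.014,0.001],"dp":[0.78,-2.4,0.2],"jaw":0.2}
    - {"twist":[0,-0.014,0.001],"dp":[0.78,-2.4,0.19],"jaw":0.2}

```text
clock: 48.45
position: [0.4918, -0.2963, 0.3453]
orientation: [-3.137, -0.057, -0.141]
force: [-0.3, 0.3, -2.7]
gripper_width: 0.376
```

Call:
send_rows:
  increments:
    - {"twist":[0,-0.014,0.001],"dp":[0.78,-2.4,0.18],"jaw":0.2}
    - {"twist":[0,-0.014,0.001],"dp":[0.78,-2.4,0.17],"jaw":0.2}
    - {"twist":[0,-0.014,0.001],"dp":[0.78,-2.4,0.16],"jaw":0.2}
    - {"twist":[0,-0.014,0.001],"dp":[0.78,-2.4,0.15],"jaw":0.2}
    - {"twist":[0,-0.014,0.001],"dp":[0.78,-2.4,0.13],"jaw":0.2}
    - {"twist":[0,-0.014,0.001],"dp":[0.78,-2.4,0.12],"jaw":0.2}
    - {"twist":[0,0,0],"dp":[0,0,0],"jaw":0.2}
    - {"twist":[0,0,0],"dp":[0,0,0],"jaw":0.2}

```text
clock: 49.45
position: [0.5339, -0.152, 0.3385]
orientation: [3.141, 0.048, 0.01]
force: [0.5, 0.6, -2.1]
gripper_width: 0.377
```

Run:
```python
from h import *
st();q=lane(-.12)
seq([((q[0],q[1],.206),RV,6)])
```

```text
t 49.45 p [ 0.5339 -0.152   0.3385] q [-0.2988  0.2378  1.4135  0.0013  1.4843  1.2413] F [ 0.5086  0.6047 -2.0917] g 0.37743928844355334
[-0.02 -0.01  2.21] [ 0.    -0.001  0.   ]
[-0.02 -0.01  2.21] [ 0.    -0.001  0.   ]
[-0.01 -0.01  2.21] [ 0.    -0.001  0.   ]
[-0.01 -0.01  2.21] [ 0.    -0.001  0.   ]
[-0.01 -0.01  2.21] [ 0.    -0.001  0.   ]
[-0.01 -0.    2.21] [ 0.    -0.001  0.   ]
```

Call:
send_rows:
  increments:
    - {"twist":[0,-0.004,0],"dp":[-0.03,0,1.8],"jaw":0.2}
    - {"twist":[0,-0.004,0],"dp":[-0.03,0,2.2],"jaw":0.2}
    - {"twist":[0,0,0],"dp":[0,0,2.2],"jaw":0.2}
    - {"twist":[0,0,0],"dp":[0,0,2.2],"jaw":0.2}
    - {"twist":[0,0,0],"dp":[0,0,2.0],"jaw":0.2}
    - {"twist":[0,0,0],"dp":[0,0,1.8],"jaw":0.2}
    - {"twist":[0,0,0],"dp":[0,0,1.0],"jaw":0.2}
    - {"twist":[0,0,0],"dp":[0,0,0.0],"jaw":0.2}

```text
clock: 50.45
position: [0.5329, -0.1521, 0.2058]
orientation: [-3.141, -0.047, 0.006]
force: [0.1, 0.2, -3.1]
gripper_width: 0.38
```

Call:
send_rows:
  increments:
    - {"twist":[0,0,0],"dp":[0,0,0.1],"jaw":0.2}
    - {"twist":[0,0,0],"dp":[0,0,0.1],"jaw":0.2}
    - {"twist":[0,0,0],"dp":[0,0,0.1],"jaw":0.2}
    - {"twist":[0,0,0],"dp":[0,0,0.1],"jaw":0.2}
    - {"twist":[0,0,0],"dp":[0,0,0.1],"jaw":0.2}
    - {"twist":[0,0,0],"dp":[0,0,0],"jaw":0.2}
    - {"twist":[0,0,0],"dp":[0,0,0],"jaw":0.2}
    - {"twist":[0,0,0],"dp":[0,0,0],"jaw":0.2}

```text
clock: 51.45
position: [0.5333, -0.1516, 0.2013]
orientation: [3.141, 0.048, -0.004]
force: [-1.3, 0.6, -0.5]
gripper_width: 0.377
```

Call:
send_rows:
  increments:
    - {"twist":[0,0,0],"dp":[0,0,0.05],"jaw":0.2}
    - {"twist":[0,0,0],"dp":[0,0,0],"jaw":0.2}
    - {"twist":[0,0,0],"dp":[0,0,0],"jaw":0.45}
    - {"twist":[0,0,0],"dp":[0,0,0],"jaw":0.65}
    - {"twist":[0,0,0],"dp":[0,0,0],"jaw":0.65}
    - {"twist":[0,0,0],"dp":[0,0,-1.5],"jaw":0.65}
    - {"twist":[0,0,0],"dp":[0,0,-3.5],"jaw":0.65}
    - {"twist":[0,0,0],"dp":[0,0,-5.0],"jaw":0.65}

```text
clock: 52.45
position: [0.5331, -0.1515, 0.3015]
orientation: [-3.141, -0.048, 0.007]
force: [0.3, -0.6, -0.2]
gripper_width: 0.646
```

Run:
```python
from h import *
st()
f=grab("scene");np.savez("scene22.npz",**f);cv2.imwrite("pics/s22.png",cv2.resize(f["img"][...,::-1],(768,576)))
s=load("scene0"); crop(s,215,140,50,40,"btn_s.png",10)
t=load("top0"); crop(t,270,190,40,32,"btn_t.png",12)
```

```text
t 52.45 p [ 0.5331 -0.1515  0.3015] q [-0.2971  0.2533  1.4826 -0.0009  1.4102  1.2432] F [ 0.3486 -0.5769 -0.2224] g 0.6462377561610554
```

View pics/s22.png

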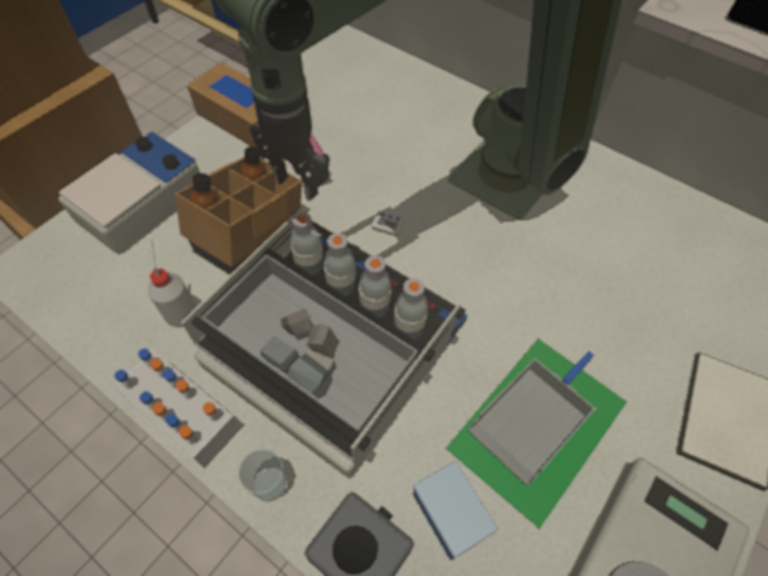

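View pics/btn_s.png

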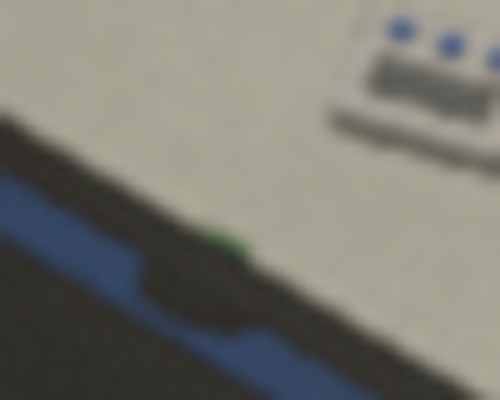

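View pics/btn_t.png

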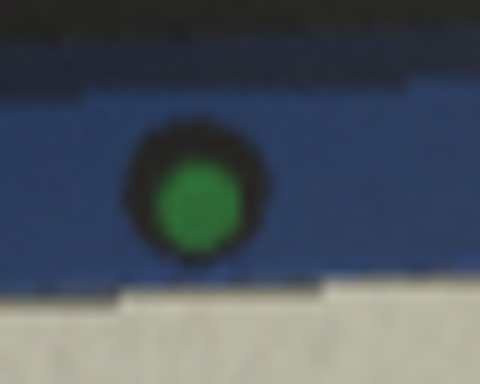

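Run:
```python
from h import *
t=load("top0");s=load("scene0")
n=np.array([-np.sin(.58)*np.cos(.0276),-np.sin(.58)*np.sin(.0276),np.cos(.58)])
td=np.array([-np.cos(.58)*np.cos(.0276),-np.cos(.58)*np.sin(.0276),-np.sin(.58)])
side=np.cross(n,td)
hsv=cv2.cvtColor(s["img"],cv2.COLOR_RGB2HSV)
for v in range(161,168): print(v,[tuple(s["img"][v,u]) for u in range(235,241)])
hs=cv2.cvtColor(t["img"],cv2.COLOR_RGB2HSV); h,S,V=[hs[...,i] for i in range(3)]
for z in(.06,.07,.075,.08,.085,.09,.1):
    c=at(t,286.15,206.77,z)
    E=np.array([proj(s,c+.013*(np.cos(a)*td+np.sin(a)*side)) for a in np.linspace(0,2*np.pi,60)])
    k=E[:,1].argmin(); print(z,c,"scene centre",proj(s,c),"topmost",E[k], "bottom",E[E[:,1].argmax()])
b=lambda y:[lane(y,-.15)+np.array([0,0,.06])]
print("bar top line",[proj(s,lane(y,-.15)+[0,0,.06]) for y in(-.13,-.1,-.07,-.04)])
# panel edges in top
for (x,y) in((535,490),(535,592)): 
    for z in(.03,.06,.1,.13): print((x,y),z,at(t,(x+.5)/5-.5+190,(y+.5)/5-.5+95,z))
```

```text
161 [(np.uint8(165), np.uint8(162), np.uint8(146)), (np.uint8(166), np.uint8(162), np.uint8(147)), (np.uint8(168), np.uint8(163), np.uint8(148)), (np.uint8(169), np.uint8(165), np.uint8(150)), (np.uint8(169), np.uint8(165), np.uint8(150)), (np.uint8(168), np.uint8(163), np.uint8(148))]
162 [(np.uint8(136), np.uint8(138), np.uint8(120)), (np.uint8(147), np.uint8(148), np.uint8(130)), (np.uint8(158), np.uint8(156), np.uint8(139)), (np.uint8(166), np.uint8(163), np.uint8(147)), (np.uint8(170), np.uint8(166), np.uint8(150)), (np.uint8(168), np.uint8(164), np.uint8(149))]
163 [(np.uint8(86), np.uint8(93), np.uint8(75)), (np.uint8(99), np.uint8(110), np.uint8(88)), (np.uint8(116), np.uint8(127), np.uint8(104)), (np.uint8(140), np.uint8(146), np.uint8(125)), (np.uint8(157), np.uint8(158), np.uint8(140)), (np.uint8(166), np.uint8(163), np.uint8(147))]
164 [(np.uint8(54), np.uint8(56), np.uint8(47)), (np.uint8(58), np.uint8(67), np.uint8(51)), (np.uint8(68), np.uint8(84), np.uint8(62)), (np.uint8(92), np.uint8(107), np.uint8(83)), (np.uint8(124), np.uint8(132), np.uint8(110)), (np.uint8(155),
[... 1441 characters left out ...]
0.09 [ 0.4284 -0.1229  0.09  ] scene centre [235.6537 158.833 ] topmost [233.4019 156.6729] bottom [237.7546 161.0216]
0.1 [ 0.4281 -0.1223  0.1   ] scene centre [235.7676 156.8293] topmost [233.4978 154.6667] bottom [237.8858 159.0199]
bar top line [array([212.1428, 151.3224]), array([220.3144, 156.1946]), array([228.6282, 161.1516]), array([237.0878, 166.1956])]
(535, 490) 0.03 [ 0.4802 -0.1646  0.03  ]
(535, 490) 0.06 [ 0.4784 -0.1623  0.06  ]
(535, 490) 0.1 [ 0.476  -0.1592  0.1   ]
(535, 490) 0.13 [ 0.4742 -0.1569  0.13  ]
(535, 592) 0.03 [ 0.4074 -0.1629  0.03  ]
(535, 592) 0.06 [ 0.4068 -0.1606  0.06  ]
(535, 592) 0.1 [ 0.4061 -0.1576  0.1   ]
(535, 592) 0.13 [ 0.4056 -0.1553  0.13  ]
```

Run:
```python
from h import *
t=load("top0");s=load("scene0")
n=np.array([-np.sin(.58)*np.cos(.0276),-np.sin(.58)*np.sin(.0276),np.cos(.58)])
td=np.array([-np.cos(.58)*np.cos(.0276),-np.cos(.58)*np.sin(.0276),-np.sin(.58)]);side=np.cross(n,td)
for z in(.055,.06,.065,.07,.075):
    c=at(t,286.15,206.77,z)
    E=np.array([proj(s,c+.013*(np.cos(a)*td+np.sin(a)*side)) for a in np.linspace(0,2*np.pi,400)])
    print(z,[(u,round(E[abs(E[:,0]-u)<.15,1].min(),2)) for u in(235,236,237,238) if (abs(E[:,0]-u)<.15).any()],E[:,0].max())
st()
# approach: closed fingers; tool z = -n ; use flip same as current
R1=Rt(.0276,.58,1);print(R1[:,2],-n)
c=at(t,286.15,206.77,.063)
pre=c+n*.06;print(c,pre)
seq([((.40,-.14,.32),Rt(.03,.3,1),6),(c+n*.10,R1,6),(c+n*.03,R1,4)])
```

```text
0.055 [(235, np.float64(163.7)), (236, np.float64(164.0)), (237, np.float64(164.43)), (238, np.float64(165.01))] 239.2087108579613
0.06 [(235, np.float64(162.74)), (236, np.float64(163.03)), (237, np.float64(163.46)), (238, np.float64(164.04))] 239.27715134232736
0.065 [(235, np.float64(161.77)), (236, np.float64(162.06)), (237, np.float64(162.49)), (238, np.float64(163.06))] 239.34610568189467
0.07 [(235, np.float64(160.8)), (236, np.float64(161.11)), (237, np.float64(161.5)), (238, np.float64(162.07))] 239.41557968555279
0.075 [(235, np.float64(159.83)), (236, np.float64(160.12)), (237, np.float64(160.51)), (238, np.float64(161.05))] 239.48557925007813
t 52.5 p [ 0.5362 -0.1524  0.3099] q [-0.2971  0.2476  1.4698 -0.0009  1.4133  1.2432] F [ 2.6064 -0.2401  4.9941] g 0.6520222061458141
[ 0.5478  0.0151 -0.8365] [ 0.5478  0.0151 -0.8365]
[ 0.4292 -0.1243  0.063 ] [ 0.3964 -0.1252  0.1132]
[-2.26 -0.28 -0.19] [0.001 0.048 0.   ]
[-2.25 -0.28 -0.3 ] [0.001 0.048 0.   ]
[-2.23 -0.28 -0.41] [0.001 0.048 0.   ]
[-2.21 -0.28 -0.52] [0.001 0.048 0.   ]
[-2.18 -0.27 -0.62] [0.001 0.048 0.   ]
[-2.15 -0.27 -0.73] [0.001 0.048 0.   ]
[-1.25 -0.25  2.64] [-0.     0.047  0.   ]
[-1.38 -0.25  2.58] [-0.     0.047  0.   ]
[-1.49 -0.25  2.51] [-0.     0.047  0.   ]
[-1.61 -0.25  2.44] [-0.     0.047  0.   ]
[-1.72 -0.25  2.36] [-0.     0.047  0.   ]
[-1.83 -0.25  2.27] [-0.     0.047  0.   ]
[-0.   -0.    1.75] [-0. -0.  0.]
[0.   0.   1.75] [0. 0. 0.]
[ 0.   -0.    1.75] [0. 0. 0.]
[-0.   -0.    1.75] [0. 0. 0.]
```

Call:
send_rows:
  increments:
    - {"twist":[0,0.048,0],"dp":[-2.26,-0.28,-0.19],"jaw":0.3}
    - {"twist":[0,0.048,0],"dp":[-2.25,-0.28,-0.3],"jaw":0.0}
    - {"twist":[0,0.048,0],"dp":[-2.23,-0.28,-0.41],"jaw":0.0}
    - {"twist":[0,0.048,0],"dp":[-2.21,-0.28,-0.52],"jaw":0.0}
    - {"twist":[0,0.048,0],"dp":[-2.18,-0.27,-0.62],"jaw":0.0}
    - {"twist":[0,0.048,0],"dp":[-2.15,-0.27,-0.73],"jaw":0.0}
    - {"twist":[0,0.047,0],"dp":[-1.25,-0.25,2.64],"jaw":0.0}
    - {"twist":[0,0.047,0],"dp":[-1.38,-0.25,2.58],"jaw":0.0}

```text
clock: 53.5
position: [0.3882, -0.1347, 0.2558]
orientation: [-3.08, -0.048, -0.599]
force: [1.2, 0.4, -0.9]
gripper_width: 0.003
```

Call:
send_rows:
  increments:
    - {"twist":[0,0.047,0],"dp":[-1.49,-0.25,2.51],"jaw":0.0}
    - {"twist":[0,0.047,0],"dp":[-1.61,-0.25,2.44],"jaw":0.0}
    - {"twist":[0,0.047,0],"dp":[-1.72,-0.25,2.36],"jaw":0.0}
    - {"twist":[0,0.047,0],"dp":[-1.83,-0.25,2.27],"jaw":0.0}
    - {"twist":[0,0,0],"dp":[0,0,0],"jaw":0.0}
    - {"twist":[0,0,0],"dp":[0,0,0],"jaw":0.0}
    - {"twist":[0,0,0],"dp":[0,0,0],"jaw":0.0}
    - {"twist":[0,0,0],"dp":[0,0,0],"jaw":0.0}

```text
clock: 54.5
position: [0.3721, -0.1248, 0.1452]
orientation: [-3.007, -0.051, -0.871]
force: [0.1, 0.0, 0.2]
gripper_width: -0.001
```

```bash
cat >> h.py <<'E'
R3=Rt(.0276,.58,1);NB=-R3[:,2];CB=np.array([.4292,-.1243,.061])
E
python3 - <<'E'
from h import *
st();seq([(CB+NB*.03,R3,4)])
f=grab("top");crop(f,230,170,100,80,"t23.png",7)
E
```

```text
t 54.5 p [ 0.3721 -0.1248  0.1452] q [-0.6229 -0.0533  2.4257  0.8563  0.4482  0.1892] F [0.1373 0.0236 0.2134] g -0.0005332975978600298
[0.07 0.04 1.79] [-0.001  0.004  0.001]
[0.06 0.03 1.79] [-0.001  0.004  0.001]
[0.06 0.03 1.79] [-0.001  0.004  0.001]
[0.05 0.03 1.79] [-0.001  0.004  0.001]
```

View pics/t23.png

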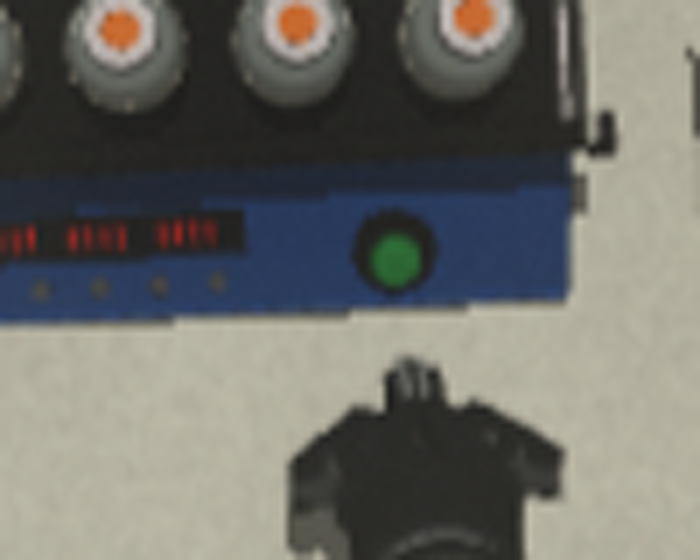

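Call:
send_rows:
  increments:
    - {"twist":[0,0.004,0],"dp":[0.06,0.03,1.0],"jaw":0.0}
    - {"twist":[0,0.004,0],"dp":[0.06,0.03,1.0],"jaw":0.0}
    - {"twist":[0,0.004,0],"dp":[0.06,0.03,1.0],"jaw":0.0}
    - {"twist":[0,0.004,0],"dp":[0.06,0.03,1.0],"jaw":0.0}
    - {"twist":[0,0,0],"dp":[0,0,1.0],"jaw":0.0}
    - {"twist":[0,0,0],"dp":[0,0,1.0],"jaw":0.0}
    - {"twist":[0,0,0],"dp":[0,0,1.0],"jaw":0.0}
    - {"twist":[0,0,0],"dp":[0,0,0],"jaw":0.0}

```text
clock: 55.55
position: [0.4115, -0.1241, 0.0863]
orientation: [-2.999, -0.049, -0.891]
force: [1.2, 0.2, 1.1]
gripper_width: -0.001
```

Run:
```python
from h import *
st();seq([(CB+NB*.01,R3,4),(CB-NB*.006,R3,4)])
f=grab("top");crop(f,250,180,70,60,"t24.png",9)
f=grab("scene");crop(f,190,110,90,90,"s24.png",6)
```

```text
t 55.55 p [ 0.4115 -0.1241  0.0863] q [-0.5453  0.1415  2.4739  1.4828  0.3072 -0.4072] F [1.2206 0.2379 1.0794] g -0.000845027660718089
[0.02 0.02 0.52] [-0.002  0.001  0.001]
[0.02 0.02 0.52] [-0.002  0.001  0.001]
[0.02 0.02 0.52] [-0.002  0.001  0.001]
[0.02 0.02 0.52] [-0.002  0.001  0.001]
[-0.  -0.   0.4] [-0.  0.  0.]
[0.  0.  0.4] [0. 0. 0.]
[-0.   0.   0.4] [0. 0. 0.]
[-0.  -0.   0.4] [0. 0. 0.]
```

View pics/t24.png

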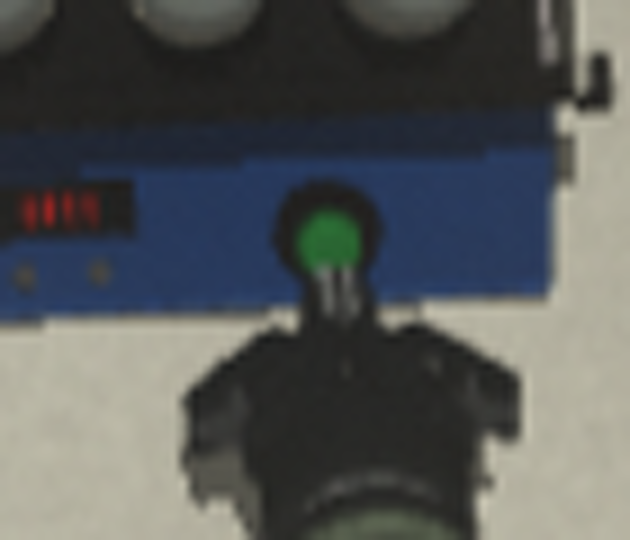

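View pics/s24.png

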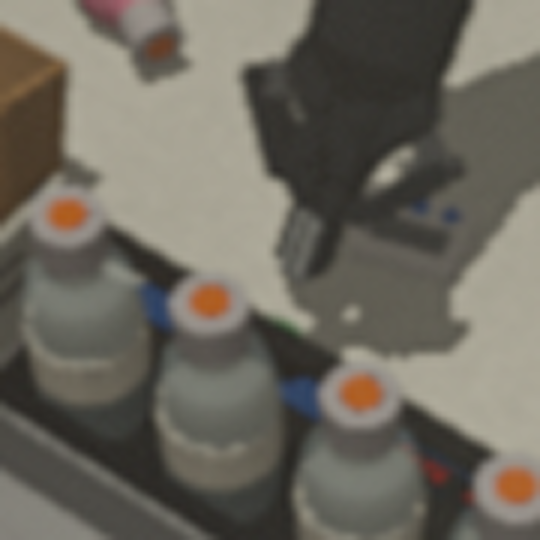

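Call:
send_rows:
  increments:
    - {"twist":[0,0,0],"dp":[0.02,0.02,0.3],"jaw":0.0}
    - {"twist":[0,0,0],"dp":[0.02,0.02,0.3],"jaw":0.0}
    - {"twist":[0,0,0],"dp":[0.02,0.02,0.3],"jaw":0.0}
    - {"twist":[0,0,0],"dp":[0.02,0,0.3],"jaw":0.0}
    - {"twist":[0,0,0],"dp":[0,0,0.3],"jaw":0.0}
    - {"twist":[0,0,0],"dp":[0,0,0.3],"jaw":0.0}
    - {"twist":[0,0,0],"dp":[0,0,0.3],"jaw":0.0}
    - {"twist":[0,0,0],"dp":[0,0,0],"jaw":0.0}

```text
clock: 56.65
position: [0.4234, -0.1242, 0.0692]
orientation: [-2.999, -0.049, -0.892]
force: [-0.6, -0.1, -0.8]
gripper_width: -0.001
```

Run:
```python
from h import *
st();p,r=cur();print("along normal from CB",(p-CB)@NB, "lateral",(p-CB)-((p-CB)@NB)*NB)
```

```text
t 56.65 p [ 0.4234 -0.1242  0.0692] q [-0.5237  0.2008  2.4782  1.7082  0.2982 -0.6233] F [-0.5934 -0.1306 -0.798 ] g -0.0007381665483753268
along normal from CB 0.010031050892939593 lateral [-0.0003  0.0002 -0.0002]
```

Well aligned; 10 mm to go by estimate. Advance slowly with force checks.

Call:
send_rows:
  increments:
    - {"twist":[0,0,0],"dp":[0,0,0.12],"jaw":0.0}
    - {"twist":[0,0,0],"dp":[0,0,0.12],"jaw":0.0}
    - {"twist":[0,0,0],"dp":[0,0,0.12],"jaw":0.0}
    - {"twist":[0,0,0],"dp":[0,0,0.12],"jaw":0.0}
    - {"twist":[0,0,0],"dp":[0,0,0.12],"jaw":0.0}
    - {"twist":[0,0,0],"dp":[0,0,0.12],"jaw":0.0}
    - {"twist":[0,0,0],"dp":[0,0,0.12],"jaw":0.0}
    - {"twist":[0,0,0],"dp":[0,0,0],"jaw":0.0}

```text
clock: 57.65
position: [0.428, -0.1241, 0.0623]
orientation: [-2.999, -0.049, -0.892]
force: [-0.1, 0.3, 0.1]
gripper_width: 0.002
```

Call:
send_rows:
  increments:
    - {"twist":[0,0,0],"dp":[0,0,0.1],"jaw":0.0}
    - {"twist":[0,0,0],"dp":[0,0,0.1],"jaw":0.0}
    - {"twist":[0,0,0],"dp":[0,0,0.1],"jaw":0.0}
    - {"twist":[0,0,0],"dp":[0,0,0.1],"jaw":0.0}
    - {"twist":[0,0,0],"dp":[0,0,0],"jaw":0.0}
    - {"twist":[0,0,0],"dp":[0,0,0],"jaw":0.0}
    - {"twist":[0,0,0],"dp":[0,0,0],"jaw":0.0}
    - {"twist":[0,0,0],"dp":[0,0,0],"jaw":0.0}

```text
clock: 58.65
position: [0.4302, -0.1241, 0.0591]
orientation: [-2.999, -0.049, -0.893]
force: [-2.4, -0.4, 2.5]
gripper_width: -0.0
```

Call:
send_rows:
  increments:
    - {"twist":[0,0,0],"dp":[0,0,0.1],"jaw":0.0}
    - {"twist":[0,0,0],"dp":[0,0,0.1],"jaw":0.0}
    - {"twist":[0,0,0],"dp":[0,0,0.1],"jaw":0.0}
    - {"twist":[0,0,0],"dp":[0,0,0],"jaw":0.0}
    - {"twist":[0,0,0],"dp":[0,0,0],"jaw":0.0}
    - {"twist":[0,0,0],"dp":[0,0,0],"jaw":0.0}
    - {"twist":[0,0,0],"dp":[0,0,0],"jaw":0.0}
    - {"twist":[0,0,0],"dp":[0,0,0],"jaw":0.0}

```text
clock: 59.65
position: [0.4318, -0.124, 0.0566]
orientation: [-2.999, -0.049, -0.893]
force: [-1.7, -0.9, 3.7]
gripper_width: 0.0
```

Call:
send_rows:
  increments:
    - {"twist":[0,0,0],"dp":[0,0,0.1],"jaw":0.0}
    - {"twist":[0,0,0],"dp":[0,0,0.1],"jaw":0.0}
    - {"twist":[0,0,0],"dp":[0,0,0],"jaw":0.0}
    - {"twist":[0,0,0],"dp":[0,0,0],"jaw":0.0}
    - {"twist":[0,0,0],"dp":[0,0,0],"jaw":0.0}
    - {"twist":[0,0,0],"dp":[0,0,0],"jaw":0.0}
    - {"twist":[0,0,0],"dp":[0,0,0],"jaw":0.0}
    - {"twist":[0,0,0],"dp":[0,0,0],"jaw":0.0}

```text
clock: 60.65
position: [0.4324, -0.124, 0.0557]
orientation: [-2.999, -0.048, -0.895]
force: [-12.0, -2.0, 21.1]
gripper_width: 0.003
```

Call:
send_rows:
  increments:
    - {"twist":[0,0,0],"dp":[0,0,-0.5],"jaw":0.0}
    - {"twist":[0,0,0],"dp":[0,0,-1.0],"jaw":0.0}
    - {"twist":[0,0,0],"dp":[0,0,-1.0],"jaw":0.0}
    - {"twist":[0,0,0],"dp":[0,0,-1.0],"jaw":0.0}
    - {"twist":[0,0,0],"dp":[0,0,-1.0],"jaw":0.0}
    - {"twist":[0,0,0],"dp":[0,0,-1.5],"jaw":0.0}
    - {"twist":[0,0,0],"dp":[0,0,-1.5],"jaw":0.0}
    - {"twist":[0,0,0],"dp":[0,0,-1.5],"jaw":0.0}

```text
clock: 61.65
position: [0.3832, -0.1254, 0.1301]
orientation: [-2.999, -0.05, -0.89]
force: [0.4, 0.2, 0.8]
gripper_width: 0.001
```

Call:
send_rows:
  increments:
    - {"twist":[0,-0.05,0],"dp":[0,0,-1.5],"jaw":0.0}
    - {"twist":[0,-0.05,0],"dp":[0,0,-1.5],"jaw":0.0}
    - {"twist":[0,-0.05,0],"dp":[0,0,-1.5],"jaw":0.0}
    - {"twist":[0,-0.05,0],"dp":[0,0,-1.5],"jaw":0.0}
    - {"twist":[0,0,0],"dp":[0,0,-1.5],"jaw":0.0}
    - {"twist":[0,0,0],"dp":[0,0,-1.5],"jaw":0.0}
    - {"twist":[0,0,0],"dp":[0,0,0],"jaw":0.0}
    - {"twist":[0,0,0],"dp":[0,0,0],"jaw":0.0}

```text
clock: 62.65
position: [0.3434, -0.127, 0.2098]
orientation: [-3.076, -0.051, -0.587]
force: [-0.5, 0.5, -1.0]
gripper_width: -0.001
```

Run:
```python
from h import *
st()
f=grab("scene");cv2.imwrite("pics/s25.png",cv2.resize(f["img"][...,::-1],(768,576)))
g=grab("top");crop(g,110,90,290,180,"t25.png",2.7)
# pan / mat check
hs=cv2.cvtColor(g["img"],cv2.COLOR_RGB2HSV); h,S,V=[hs[...,i].astype(int) for i in range(3)]
b=(h>100)&(h<125)&(S>150)&(V>60); b[:,:130]=0;b[:,160:]=0;b[:205]=0;b[240:]=0
ys,xs=np.nonzero(b); r=cv2.minAreaRect(np.stack([xs,ys],1).astype(np.float32)); print("handle",r)
m=(h>2)&(h<18)&(S>150)&(V>130)
n,l,sx,c=cv2.connectedComponentsWithStats(m.astype(np.uint8))
for i in range(1,n):
    if 150<c[i][1]<200 and 180<c[i][0]<320 and sx[i,4]>5:
        p=at(g,*c[i],.23); d=p[:2]-SO; print("cap",c[i],p,"shaker frame",d[0]*np.cos(SY)+d[1]*np.sin(SY)+.1,-d[0]*np.sin(SY)+d[1]*np.cos(SY))
```

```text
t 62.65 p [ 0.3434 -0.127   0.2098] q [-0.5721 -0.1597  2.2216  0.3037  0.79    0.7825] F [-0.5204  0.5304 -1.017 ] g -0.001267815517357976
handle ((145.49998474121094, 221.49996948242188), (3.6769556999206543, 21.496047973632812), 8.130102157592773)
cap [271.95 172.9 ] [ 0.532  -0.0727  0.23  ] shaker frame 0.0006371570150863343 -0.040966042258743375
cap [297.05 171.9 ] [ 0.5337 -0.1522  0.23  ] shaker frame 0.00012195796382913349 -0.12047756371489833
cap [222. 175.] [0.5283 0.0854 0.23  ] shaker frame 0.0013127709101665996 0.11716808006753472
cap [246.7895 173.6316] [0.5312 0.0069 0.23  ] shaker frame 0.0020129956901972224 0.038661020486954654
```

View pics/s25.png

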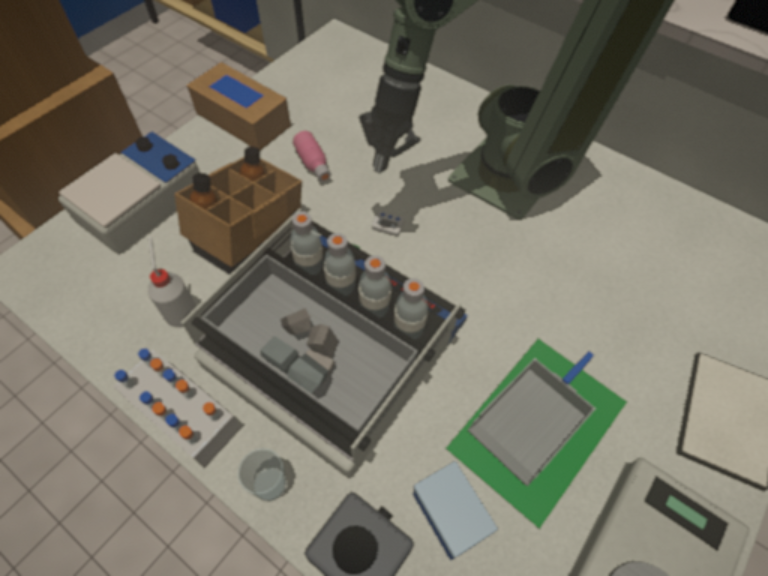

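View pics/t25.png

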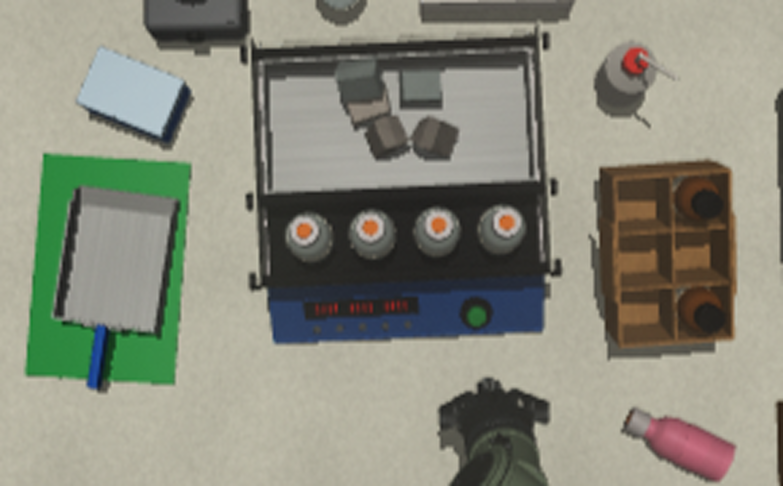

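Run:
```python
from h import *
f=grab("scene");g=grab("top")
a=cv2.resize(f["img"][195:270,165:235,::-1],None,fx=7,fy=7,interpolation=cv2.INTER_CUBIC)[:525,:490]
b=cv2.resize(g["img"][105:155,225:285,::-1],None,fx=5,fy=5,interpolation=cv2.INTER_CUBIC)
o=np.zeros((525,790,3),np.uint8);o[:525,:490]=a;o[:250,490:790]=b;cv2.imwrite("pics/l26.png",o)
```

```text
(no output)
```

View pics/l26.png

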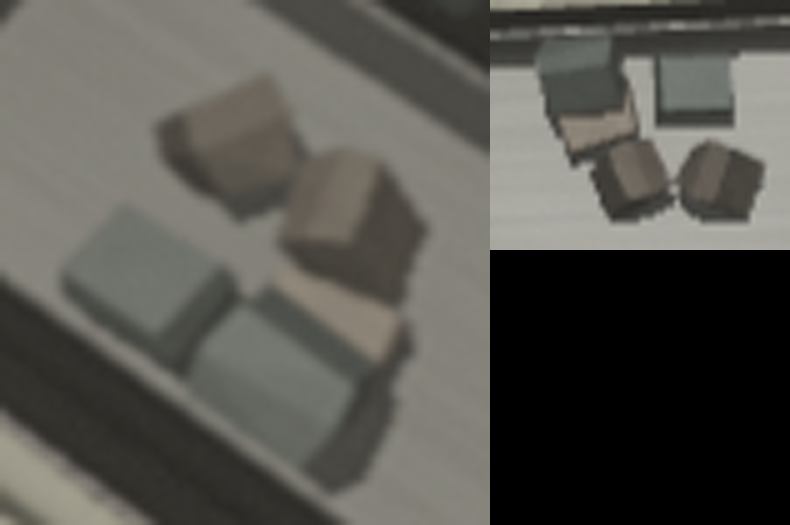

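Run:
```python
from h import *
t=load("top0");s=load("scene0")
S=lambda x,y:((x+.5)/7-.5+165,(y+.5)/7-.5+195)
T=lambda x,y:((x-490+.5)/5-.5+225,(y+.5)/5-.5+105)
for n,a,b in(("ridge+y",(357,380),(541,72)),("ridge-y",(240,305),(614,65)),("low-y rear",(190,375),(612,38)),("low+y rear",(305,468),(543,44)),("brown corner",(382,362),(571,155)),("brown -y near ",(398,315),(636,128))):
    print(n,tri(s,S(*a),t,T(*b)))
```

```text
ridge+y (array([0.7174, 0.0471, 0.1729]), np.float64(0.005539592105049247))
ridge-y (array([ 0.721 , -0.0017,  0.1748]), np.float64(0.004577469552472691))
low-y rear (array([ 0.7449, -0.0024,  0.1576]), np.float64(0.0008072870471763194))
low+y rear (array([0.7439, 0.0456, 0.1437]), np.float64(0.002147082740824011))
brown corner (array([0.6799, 0.0269, 0.0926]), np.float64(0.005552172085975907))
brown -y near  (array([0.6799, 0.0023, 0.1068]), np.float64(0.04606773458370315))
```

Run:
```python
from h import *
print(manip.sign_off()); st()
```

```text
the job is handed in; nothing more can be done
None
the job is handed in; nothing more can be done
```

The job is handed in at about 63 s on the robot clock; it reported no verdict.

- **Lumps:** I tipped the pan over the trough and all 5 lumps slid in. One leans on another against the rear wall. I put its middle at about 0.05 m above the trough floor, under the 0.075 m limit. That figure comes from two rough views and an assumed tilt.
- **Pan:** It lies back on the green mat. I judged it flat by eye in both pictures; its tilt was not measured.
- **Bottles:** All 4 clear bottles stand between the two front bars. In the last top view their caps are within 2 mm of the lane middle in x, and at y of about ±0.12 and ±0.04 m. The two ambers are still in their cells.
- **Start button:** I pressed it along its normal with the closed fingers until the force rose to about 24 N, well past the 5 N spring. It bottomed out, and I drew back. I took the force rise as proof of full travel, as the button's own reading is not available.
- **Last check:** In the last pictures the button looks up again, and the wash bottle and blue box look unmoved. The arm was clear of everything.

No check failed. The least certain points are the leaning lump's height and the button travel, both worked out indirectly.

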